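Put the spice jars in their rack and the jam jar on its stand

TASK

Tidy the jars away: stand the three red-lidded spice jars upright in the three recesses of the oblong wooden rack, one jar in each, and stand the jam jar upright in the recess of the round wooden stand. Leave the lemon and the white mug where they are, and let go of everything.

Things in the scene. Friction and masses are not known exactly. Their poses are not given: they have to be found in the camera images.
- spice_a: Spice jar: slim clear round jar with a wide red screw lid, upright; all three are alike in shape and size. 45 mm across the lid (z 85 to 106 mm), 42 mm across the body, 106 mm tall, 0.08 to 0.14 kg, rigid. Origin: centre of its underside, z up the jar. Its label has a darker brown patch.
- spice_b: Spice jar: slim clear round jar with a wide red screw lid, upright; all three are alike in shape and size. 45 mm across the lid (z 85 to 106 mm), 42 mm across the body, 106 mm tall, 0.08 to 0.14 kg, rigid. Origin: centre of its underside, z up the jar. 
- spice_c: Spice jar: slim clear round jar with a wide red screw lid, upright; all three are alike in shape and size. 45 mm across the lid (z 85 to 106 mm), 42 mm across the body, 106 mm tall, 0.08 to 0.14 kg, rigid. Origin: centre of its underside, z up the jar. 
- jam_jar: Jam jar: squat bulging jar of red jam with a light metal lid 57 mm across (z 88 to 99 mm), upright: 62 mm across, 99 mm tall, rigid, 0.33 to 0.56 kg. Origin: centre of its underside, z up.
- lemon: Bystander: yellow lemon lying loose, 83 x 58 x 58 mm. Must stay where it lies. Origin: at its underside as placed.
- white_mug: Bystander: plain white mug, 82 mm across, 92 mm tall, standing loose away to the robot's right. Origin: at its underside.
- spice_rack: Spice rack: flat oblong wooden block, fixed, 80 mm (its x) by 228 mm (its y) by 20 mm high, with three round flat-bottomed recesses in a row, each 57 mm across and 12 mm deep (recess floor 8 mm above the worktop), their centres at y = -72, 0 and +72 mm on its long middle line. Too narrow for the jam jar. Origin: centre of its underside, z up.
- jam_stand: Jam stand: round wooden dish, fixed, 104 mm outside, 20 mm high, with one round flat-bottomed recess 78 mm across and 12 mm deep (floor 8 mm above the worktop) at its centre. Origin: centre of its underside, z up. Wall cabinets hang about 0.5 m above the back of the worktop (from about x = 0.62 m) and its far right side (from about y = -0.45 m): carry things low, just over the others.
There are look-alikes about, which are no part of the job. Leave any orange look-alike of the spice_c alone. What is shaped like the spice_a but blue is not meant.

How it is judged:
At the end, for the whole second after the job is handed in: Each rack recess holds one spice jar (within 10 mm of its centre along either rack axis) and the round stand holds the jam jar (within 12 mm), all on the recess floor within 4 mm in height and within 0.07 rad of upright, released and at rest (((x of spice_a in the frame of spice_rack between -0.01 and 0.01 m and y of spice_a in the frame of spice_rack between -0.082 and -0.062 m and z of spice_a in the frame of spice_rack between 0.004 and 0.012 m and angle between spice_a's own z axis and vertical below 0.07 rad) or (x of spice_b in the frame of spice_rack between -0.01 and 0.01 m and y of spice_b in the frame of spice_rack between -0.082 and -0.062 m and z of spice_b in the frame of spice_rack between 0.004 and 0.012 m and angle between spice_b's own z axis and vertical below 0.07 rad) or (x of spice_c in the frame of spice_rack between -0.01 and 0.01 m and y of spice_c in the frame of spice_rack between -0.082 and -0.062 m and z of spice_c in the frame of spice_rack between 0.004 and 0.012 m and angle between spice_c's own z axis and vertical below 0.07 rad)) and ((x of spice_a in the frame of spice_rack between -0.01 and 0.01 m and y of spice_a in the frame of spice_rack between -0.01 and 0.01 m and z of spice_a in the frame of spice_rack between 0.004 and 0.012 m and angle between spice_a's own z axis and vertical below 0.07 rad) or (x of spice_b in the frame of spice_rack between -0.01 and 0.01 m and y of spice_b in the frame of spice_rack between -0.01 and 0.01 m and z of spice_b in the frame of spice_rack between 0.004 and 0.012 m and angle between spice_b's own z axis and vertical below 0.07 rad) or (x of spice_c in the frame of spice_rack between -0.01 and 0.01 m and y of spice_c in the frame of spice_rack between -0.01 and 0.01 m and z of spice_c in the frame of spice_rack between 0.004 and 0.012 m and angle between spice_c's own z axis and vertical below 0.07 rad)) and ((x of spice_a in the frame of spice_rack between -0.01 and 0.01 m and y of spice_a in the frame of spice_rack between 0.062 and 0.082 m and z of spice_a in the frame of spice_rack between 0.004 and 0.012 m and angle between spice_a's own z axis and vertical below 0.07 rad) or (x of spice_b in the frame of spice_rack between -0.01 and 0.01 m and y of spice_b in the frame of spice_rack between 0.062 and 0.082 m and z of spice_b in the frame of spice_rack between 0.004 and 0.012 m and angle between spice_b's own z axis and vertical below 0.07 rad) or (x of spice_c in the frame of spice_rack between -0.01 and 0.01 m and y of spice_c in the frame of spice_rack between 0.062 and 0.082 m and z of spice_c in the frame of spice_rack between 0.004 and 0.012 m and angle between spice_c's own z axis and vertical below 0.07 rad)) and x of jam_jar in the frame of jam_stand between -0.012 and 0.012 m and y of jam_jar in the frame of jam_stand between -0.012 and 0.012 m and z of jam_jar in the frame of jam_stand between 0.004 and 0.012 m and angle between jam_jar's own z axis and vertical below 0.07 rad and linear speed of each of spice_a, spice_b, spice_c, jam_jar below 0.02 m/s and angular speed of each of spice_a, spice_b, spice_c, jam_jar below 0.2 rad/s and contact force between each of spice_a, spice_b, spice_c, jam_jar and the fingers below 0.1 N); the robot touches nothing.
It fails at once if the lemon was moved by more than 25 mm (distance of lemon from where it was at the start of the episode above 0.025 m).
It fails at once if the white mug was moved by more than 25 mm (distance of white_mug from where it was at the start of the episode above 0.025 m).
It also fails if it takes over 96 s, if anything falls off the work surface, if the arm or the gripper's body presses on something with over 40 N, if the wrist force passes 120 N, or if a joint passes its speed limit or range.

ROBOT

A 6-joint arm with a two-finger parallel gripper is mounted at the origin on a cart in front of the work surface, level with it; the furniture and walls round the work are solid. World frame = base frame: x ahead of the robot, y to its left, z up, the work surface at z = 0. Lengths are in m, angles in rad, forces in N, time in s.
With the tool pointing down it reaches from about 0.35 to 1 m from the base axis. Payload 7.1 kg.
Tool frame: the origin (TCP) lies at the very end of the fingers, on their centre line; the grasp point (between the pads) lies 19 mm behind it; z points along the fingers, y is the direction in which the jaws open and shut (so a half turn about z gives the same grasp; the last joint's range is limited). The gripper opens to 85 mm and grips with 20 to 120 N. Pads are 22 mm wide; open, the fingers measure 114 mm over their backs; the gripper's body (76 mm by 85 mm) begins 54 mm behind the grasp point. The pads swing forward as they close: fully open they stand 13 mm farther back than shut.
Start: joints at [1.231, 0.423, 1.63, -0, 1.089, -0.019], TCP at [0.197, 0.593, 0.231] pointing down, gripper open.
Joint ranges: [-3, 3], [-0.9, 2.11], [0.09, 2.58], [-1.31, 4.45], [0.11, 2.69], [-2.54, 2.54]. Speed limits (rad/s): [2.39, 2.39, 3.01, 3.14, 3.14, 3.14].

INTERFACE

Orientations are given as a unit quaternion [w, x, y, z].
In Python, from station import readout, optics, order gives the robot as it stands.
- The arm moves only by the shell command python3 -m inch 'ROWS' [FORCE]. ROWS is JSON, a list of rows, each an object of numbers: "x", "y", "z": the shift along the tool's x, y, z in m; "rx", "ry", "rz": the turn, a rotation vector about the tool's x, y, z in rad; "fingers": the gripper's target within -1 to 1 (fully open at 1, half-way at 0, shut at -1). A call has 1 to 20 rows; each row is the pose to reach, as a shift and turn from the pose measured when the call began, along the tool's axes at that moment; what a row does not reach only later rows make up. A row lasts 1/12 s, in which the tool goes at most 41.7 mm and 7.16 degrees, less where a joint would pass 70% of its speed; a pose out of reach is approached as far as the arm can. A call with a gripper value outside its range is refused whole. The fingers move at their own pace and stop on an object; FORCE is the grip in N (left out, the last holds). Time passes only in rows, so rows that repeat a pose let the fingers close. It gives the time, the measured TCP pose, the force and the opening at its end, in the units of the state.
- readout.read_state(): the state, without advancing time (a new reading comes with each control period).
- optics.snapshot(name): name is "side" or "top"; returns a dict with "img" (384x512x3 uint8, red, green, blue), "fx", "fy", "cx", "cy" (pixels), "T" (4x4, takes a point from camera to world coordinates). Camera axes: x right, y down, z forward; pixel columns grow to the right and rows downward; lengths in m; the calibration is good to about 2 mm. A picture is of the moment at which its call begins. There is no depth.
- order.finish_job(): hands the job in, once; it reports no verdict.
The state is a dict: "clock": time; "joints": joint angles; "joint_velocities": joint speeds; "tau": joint torques, N m; "position": TCP position; "ee_rot": TCP orientation; "wrist_force": force on the tool from outside, world axes, zero at the start; "moment": the same for the moment, N m; "gripper_width": finger opening in m.
Only numpy, scipy, OpenCV 4.12 (cv2) and the standard library are available. Lean on these libraries where they do the work, as an engineer would, in place of code of your own. Each camera call takes 0.05 s, during which the arm holds its last target.

## Working session

There is one attempt and no reset: what is moved stays moved. The work goes in short steps, Python scripts to look and compute and a shell command to move; the robot and the scene stay as the last step left them, time stands still between calls to the robot, and variables do not carry over. Pictures are saved under pics/ and viewed, and the job is handed in when it is done.

```bash
ls; mkdir -p pics; python3 - <<'E'
from station import readout, optics
import cv2
s=readout.read_state();print({k:s[k] for k in('clock','position','ee_rot','gripper_width','wrist_force')})
for n in('side','top'):
    d=optics.snapshot(n);cv2.imwrite(f'pics/{n}0.png',cv2.resize(d['img'][:,:,::-1],(800,600),interpolation=cv2.INTER_CUBIC));print(n,d['fx'],d['cx'],d['cy'],d['T'])
    import pickle;pickle.dump(d,open(f'{n}0.pkl','wb'))
E
```

```text
pics
{'clock': 0.0, 'position': array([0.19687823, 0.59257434, 0.23053415]), 'ee_rot': array([-1.26361774e-04,  1.59711509e-01,  9.87163416e-01, -7.79240828e-04]), 'gripper_width': 0.08546818927041698, 'wrist_force': array([-0.21607856,  0.05930817, -0.27238969])}
side 358.8057873450255 253.89417789331873 188.0841529252104 [[-0.99987344 -0.0103153  -0.01211215  0.46662736]
 [ 0.00313893  0.61844592 -0.78582109  0.89205152]
 [ 0.01559669 -0.78575966 -0.61833527  0.79323625]
 [ 0.          0.          0.          1.        ]]
top 428.2009013224714 266.6107405646523 185.72241114036484 [[-0.02558683 -0.99851943  0.04800274  0.35016036]
 [-0.9995251   0.02472867 -0.01838686 -0.04054651]
 [ 0.01717259 -0.04845041 -0.99867796  1.40166187]
 [ 0.          0.          0.          1.        ]]
```

View pics/side0.png

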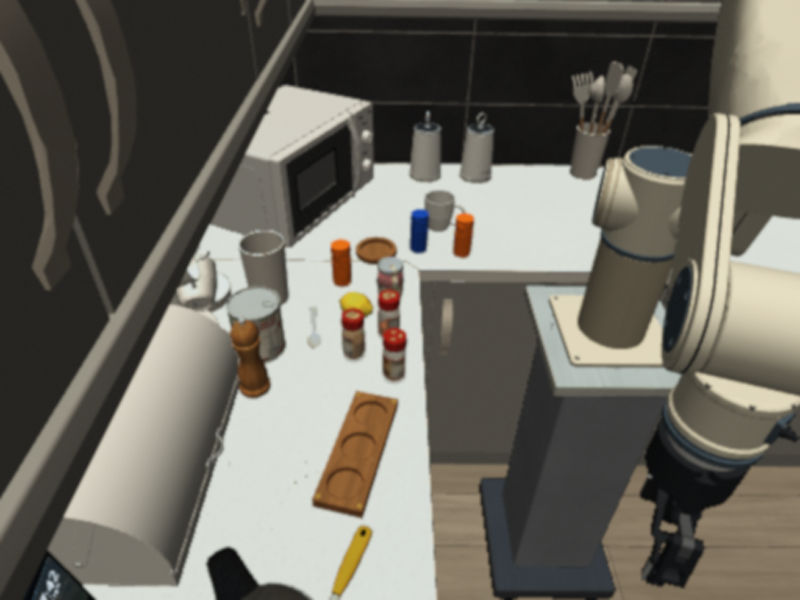

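View pics/top0.png

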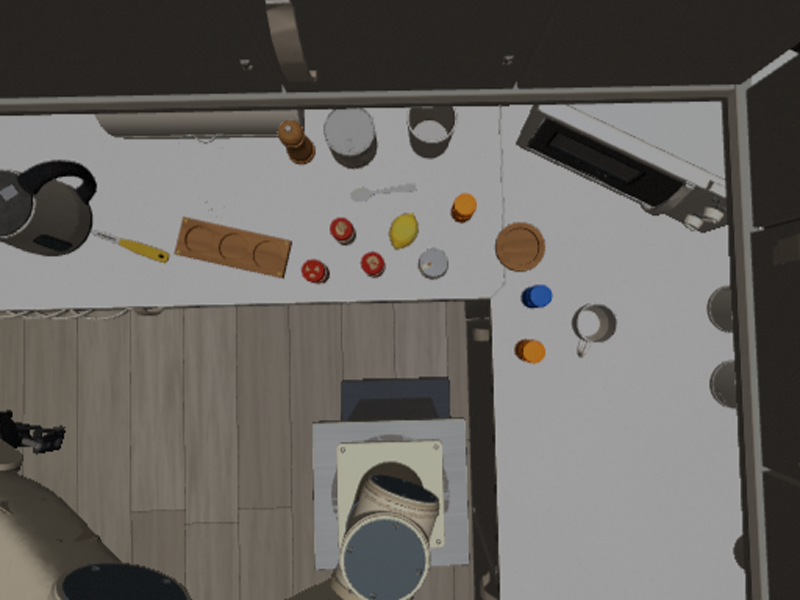

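Both pictures agree on these candidates, given in top-view px at 800 wide.

- **Red-lidded jars:** (342,231), (315,271) and (372,264). These fit the description.
- **Look-alikes to leave alone:** two orange jars at (464,208) and (530,351), and a blue one at (538,296).
- **Jam jar:** the grey lid at (433,263), which shows as red jam in the side view at (390,278).
- **Rack and stand:** the rack is at (233,246) and the round stand at (520,247).
- **Bystanders:** the lemon is at (404,230) and the mug at (594,323).

I'll check these in an enlarged crop and measure.

```bash
cat > h.py <<'E'
import numpy as np, cv2, pickle
def ray(d,u,v,z):
    T=d['T'];r=T[:3,:3]@np.array([(u-d['cx'])/d['fx'],(v-d['cy'])/d['fy'],1]);o=T[:3,3]
    return o+r*(z-o[2])/r[2]
def proj(d,p):
    T=d['T'];c=T[:3,:3].T@(np.asarray(p)-T[:3,3]);return np.array([d['fx']*c[0]/c[2]+d['cx'],d['fy']*c[1]/c[2]+d['cy']])
def blobs(mask,amin=30):
    n,l,s,c=cv2.connectedComponentsWithStats(mask.astype(np.uint8))
    return [(s[i,4],c[i],s[i,:4],l==i) for i in range(1,n) if s[i,4]>=amin]
E
python3 - <<'E'
from h import *
d=pickle.load(open('top0.pkl','rb'));s=pickle.load(open('side0.pkl','rb'))
hsv=cv2.cvtColor(d['img'],cv2.COLOR_RGB2HSV);H,S,V=[hsv[...,i].astype(int) for i in range(3)]
for a,c,b,m in blobs(((H<6)|(H>172))&(S>130)&(V>70),20):
    print('red',a,c.round(1),b,ray(d,*c,0.106).round(3))
for a,c,b,m in blobs((H>=6)&(H<24)&(S>90)&(V>50),60):
    r=cv2.minAreaRect(np.argwhere(m)[:,::-1].astype(np.float32)); bx=cv2.boxPoints(r)
    print('wood/or',a,c.round(1),b,ray(d,*c,.02).round(3),[ray(d,*p,.02)[:2].round(3).tolist() for p in bx])
A=cv2.resize(d['img'][115:190,100:400],(800,200),interpolation=cv2.INTER_CUBIC)
B=cv2.resize(s['img'][145:335,190:310],(380,600)[:2],interpolation=cv2.INTER_CUBIC)
cv2.imwrite('pics/cropT.png',A[...,::-1]);cv2.imwrite('pics/cropS.png',B[...,::-1])
E
```

```text
red 98 [218.4 146.6] [212 140  14  14] [0.535 0.079 0.106]
red 101 [238.  168.7] [231 162  15  14] [0.466 0.021 0.106]
red 127 [200.  172.9] [193 167  15  14] [0.456 0.136 0.106]
wood/or 341 [188.9  89.7] [178  77  24  28] [0.736 0.179 0.02 ] [[0.766, 0.225], [0.791, 0.177], [0.703, 0.132], [0.678, 0.18]]
wood/or 225 [296.4 132.5] [289 124  16  19] [ 0.588 -0.168  0.02 ] [[0.566, -0.136], [0.624, -0.157], [0.608, -0.2], [0.55, -0.179]]
wood/or 1694 [148.7 158.2] [112 140  74  38] [0.515 0.312 0.02 ] [[0.505, 0.431], [0.581, 0.414], [0.526, 0.192], [0.45, 0.21]]
wood/or 762 [332.5 157.7] [317 143  32  31] [ 0.503 -0.283  0.02 ] [[0.552, -0.233], [0.549, -0.335], [0.451, -0.331], [0.454, -0.23]]
wood/or 193 [ 91.9 159.6] [ 76 153  32  15] [0.515 0.494 0.02 ] [[0.521, 0.549], [0.543, 0.542], [0.507, 0.442], [0.485, 0.449]]
wood/or 227 [339.1 224.4] [330 218  19  15] [ 0.286 -0.297  0.02 ] [[0.307, -0.268], [0.306, -0.326], [0.261, -0.325], [0.262, -0.266]]
```

View pics/cropT.png

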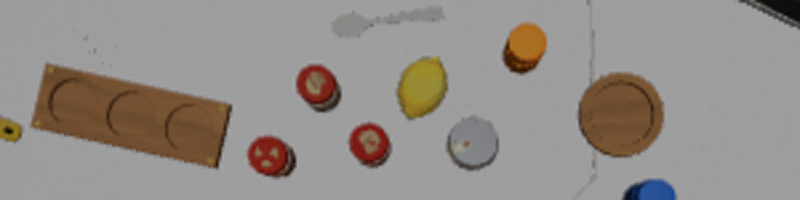

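View pics/cropS.png

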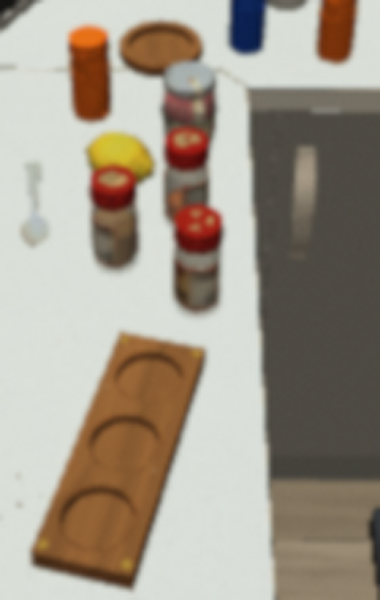

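Confirmed: the three red-lidded jars are the spice jars, the orange and blue ones are decoys, and the jam jar is the squat one with the grey lid. Next I'll refine the poses with silhouette fits in both cameras.

```bash
cat >> h.py <<'E'
def cyl(r,z0,z1,n=48):
    t=np.linspace(0,2*np.pi,n,endpoint=False)
    return np.vstack([np.c_[r*np.cos(t),r*np.sin(t),0*t+z] for z in (z0,z1)])
def hullc(pts):
    h=cv2.convexHull(np.asarray(pts,np.float32));M=cv2.moments(h);return np.array([M['m10'],M['m01']])/M['m00'],M['m00'],h
def maskc(m):
    c,_=cv2.findContours(m.astype(np.uint8),cv2.RETR_EXTERNAL,cv2.CHAIN_APPROX_NONE);return hullc(np.vstack(c)[:,0])
def fit(d,m,shape,g,it=8):
    "world xy so that the silhouette centroid of shape matches that of the mask hull"
    g=np.array(g,float);t,a,_=maskc(m)
    f=lambda g:hullc([proj(d,q+[g[0],g[1],0]) for q in shape])[0]
    for _ in range(it):
        e=t-f(g);J=np.array([(f(g+[1e-3,0])-f(g))/1e-3,(f(g+[0,1e-3])-f(g))/1e-3]).T
        g=g+np.linalg.solve(J,e)
    return g,a,hullc([proj(d,q+[g[0],g[1],0]) for q in shape])[1]
def hsvm(d):
    h=cv2.cvtColor(d['img'],cv2.COLOR_RGB2HSV);return [h[...,i].astype(int) for i in range(3)]
E
python3 - <<'E'
from h import *
from scipy.optimize import least_squares
D={n:pickle.load(open(n+'0.pkl','rb')) for n in('top','side')}
lid=cyl(.0225,.085,.106)
for n,d in D.items():
    H,S,V=hsvm(d)
    for a,c,b,m in blobs(((H<5)|(H>172))&(S>130)&(V>60),20):
        g=ray(d,*c,.1)[:2]
        if b[2]<25 and .4<g[0]<.6 and -.1<g[1]<.2:
            print(n,'spice',c.round(0),*[np.round(q,4) for q in fit(d,m,lid,g)])
    for a,c,b,m in blobs((H>=5)&(H<20)&(S>70)&(V>40),150):
        g=ray(d,*c,.01)[:2]
        if .44<g[0]<.56 and (-.33<g[1]<-.24 ):
            print(n,'stand',a,*[np.round(q,4) for q in fit(d,m,cyl(.052,0,.02),g)])
        if .46<g[0]<.56 and .27<g[1]<.36:
            cm,am,h=maskc(m); 
            def model(p):
                X=np.array([[x,y,z] for x in(-.04,.04) for y in(-.114,.114) for z in(0,.02)])
                c_,s_=np.cos(p[2]),np.sin(p[2]);W=np.c_[p[0]+c_*X[:,0]-s_*X[:,1],p[1]+s_*X[:,0]+c_*X[:,1],X[:,2]]
                return hullc([proj(d,q) for q in W])[2]
            def res(p):
                hh=model(p);return [cv2.pointPolygonTest(hh.astype(np.float32),(float(q[0]),float(q[1])),True) for q in np.vstack(cv2.findContours(m.astype(np.uint8),0,1)[0])[:,0]]
            r=least_squares(res,[*g,-.24],loss='soft_l1',diff_step=1e-3);print(n,'rack',r.x.round(4),'rms',np.sqrt(np.mean(r.fun**2)).round(2))
    p=proj(d,[.47,-.09,.099]);print(n,'jam approx px',p)
d=D['top'];x=d['img'][145:185,260:300];cv2.imwrite('pics/jam.png',cv2.resize(x,(600,600),interpolation=cv2.INTER_NEAREST)[...,::-1])
E
```

```text
top spice [219. 147.] [0.537 0.08 ] 138.5 185.6875
top spice [238. 169.] [0.4682 0.0212] 142.0 179.8121
top spice [200. 173.] [0.4566 0.1371] 146.0 186.6134
top rack [ 0.5157  0.313  -0.2465] rms 0.88
top stand 775 [ 0.5038 -0.2839] 752.0 825.4681
top jam approx px [274.46793991 166.80423517]
side spice [249. 193.] [0.4694 0.0244] 123.0 179.7946
side spice [225. 206.] [0.5393 0.0885] 102.0 200.8667
side spice [252. 218.] [0.4586 0.139 ] 163.0 218.4716
side stand 321 [ 0.5053 -0.2854] 310.5 418.3686
side rack [ 0.5174  0.3119 -0.2365] rms 1.12
side jam approx px [248.73067231 169.5970046 ]
```

View pics/jam.png

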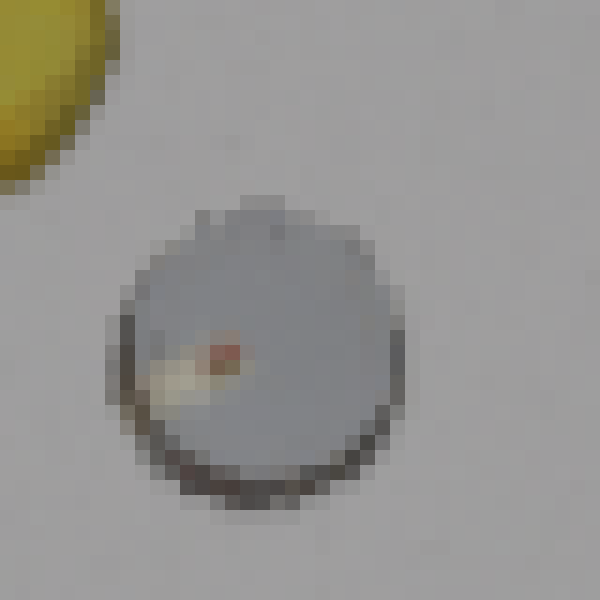

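```bash
cat > go.py <<'E'
import sys,numpy as np
from scipy.spatial.transform import Rotation as R
from station import readout
def rel(p,yaw=None):
    s=readout.read_state();q=s['ee_rot'];r=R.from_quat([q[1],q[2],q[3],q[0]])
    y=r.as_matrix()[:,1];cur=np.arctan2(y[1],y[0]);yaw=cur if yaw is None else yaw
    T=R.from_matrix(np.array([[np.sin(yaw),np.cos(yaw),0],[-np.cos(yaw),np.sin(yaw),0],[0,0,-1]]))
    T=R.from_matrix(np.c_[np.cross([np.cos(yaw),np.sin(yaw),0],[0,0,-1]),[np.cos(yaw),np.sin(yaw),0],[0,0,-1]])
    print('clock',round(s['clock'],2),'pos',s['position'].round(4),'yaw',round(cur,3),'w',round(s['gripper_width'],4),'F',s['wrist_force'].round(1))
    return r.inv().apply(np.array(p)-s['position']).round(4),(r.inv()*T).as_rotvec().round(3)
E
python3 - <<'E'
from h import *; from go import rel
d=pickle.load(open('top0.pkl','rb'));print('jam',ray(d,277.0,167.4,.099)); 
H,S,V=hsvm(d)
for a,c,b,m in blobs((H>22)&(H<34)&(S>100)&(V>80),60):print('yel',a,c,ray(d,*c,.03))
print(rel([.4575,.138,.19],-.242))
print(rel([.4575,.138,.076],-.242))
E
```

```text
jam [ 0.4679896  -0.09768548  0.099     ]
yel 308 [257.95454545 147.26623377] [ 0.54073321 -0.04110093  0.03      ]
yel 165 [ 92.32121212 159.8       ] [0.51275915 0.48877099 0.03      ]Traceback (most recent call last):
  File "<stdin>", line 5, in <module>
  File "go.py", line 7, in rel
    T=R.from_matrix(np.array([[np.sin(yaw),np.cos(yaw),0],[-np.cos(yaw),np.sin(yaw),0],[0,0,-1]]))
  File "scipy/spatial/transform/_rotation.pyx", line 1143, in scipy.spatial.transform._rotation.Rotation.from_matrix
ValueError: Non-positive determinant (left-handed or null coordinate frame) in rotation matrix 0: [[-0.23964483  0.97086063  0.        ]
 [-0.97086063 -0.23964483  0.        ]
 [ 0.          0.         -1.        ]].
```

```bash
sed -i '/T=R.from_matrix(np.array/d' go.py
python3 - <<'E'
from go import rel
print(rel([.4575,.138,.19],-.242))
E
```

```text
clock 0.1 pos [0.1969 0.5926 0.2306] yaw 1.25 w 0.0852 F [ 0.3 -0.2  0.2]
(array([-0.3907, -0.3492,  0.0411]), array([-1.000e-03,  1.000e-03,  1.492e+00]))
```

```bash
python3 -m inch '[{"x":-0.391,"y":-0.349,"z":0.04,"rz":1.492},{"x":-0.391,"y":-0.349,"z":0.04,"rz":1.492},{"x":-0.391,"y":-0.349,"z":0.04,"rz":1.492},{"x":-0.391,"y":-0.349,"z":0.04,"rz":1.492},{"x":-0.391,"y":-0.349,"z":0.04,"rz":1.492},{"x":-0.391,"y":-0.349,"z":0.04,"rz":1.492},{"x":-0.391,"y":-0.349,"z":0.04,"rz":1.492},{"x":-0.391,"y":-0.349,"z":0.04,"rz":1.492},{"x":-0.391,"y":-0.349,"z":0.04,"rz":1.492},{"x":-0.391,"y":-0.349,"z":0.04,"rz":1.492},{"x":-0.391,"y":-0.349,"z":0.04,"rz":1.492},{"x":-0.391,"y":-0.349,"z":0.04,"rz":1.492},{"x":-0.391,"y":-0.349,"z":0.04,"rz":1.492},{"x":-0.391,"y":-0.349,"z":0.04,"rz":1.492},{"x":-0.391,"y":-0.349,"z":0.04,"rz":1.492},{"x":-0.391,"y":-0.349,"z":0.04,"rz":1.492},{"x":-0.391,"y":-0.349,"z":0.04,"rz":1.492},{"x":-0.391,"y":-0.349,"z":0.04,"rz":1.492}]' 50
python3 - <<'E'
from go import rel
from h import *
from station import optics
print(rel([.4575,.138,.076],-.242))
for n in('side','top'):
    d=optics.snapshot(n);print(n,proj(d,[.4575,.138,.19]))
    x=d['img'][100:250,170:320];cv2.imwrite(f'pics/{n}1.png',cv2.resize(x,(600,600),interpolation=cv2.INTER_CUBIC)[...,::-1])
E
```

```text
clock 0.1 pos [0.1969 0.5926 0.2306] yaw 1.25 w 0.0852 F [ 0.3 -0.2  0.2]
(array([-0.3907, -0.349 ,  0.1551]), array([-1.000e-03,  1.000e-03,  1.492e+00]))
side [252.9098288 190.9648076]
top [195.23428299 170.15506599]invalid input
```

View pics/side1.png

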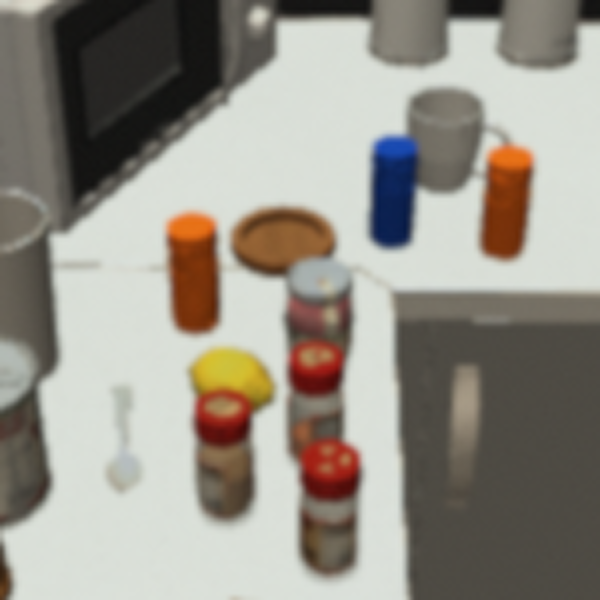

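The move was refused and the arm hasn't moved. I'll try a row with every key present.

```bash
python3 -m inch '[{"x":-0.03,"y":-0.03,"z":0.0,"rx":0,"ry":0,"rz":0.1,"fingers":1}]' 50; python3 -m inch '[{"x":-0.03,"y":-0.03,"z":0.0,"rz":0.1,"fingers":1}]'
```

```text
clock: 0.28
position: [0.2141, 0.5602, 0.231]
ee_rot: [-0.0, 0.207, 0.978, 0.002]
wrist_force: [1.9, -0.5, 0.8]
gripper_width: 0.0855invalid input
```

Each row needs all seven keys.

```bash
python3 - <<'E'
from go import rel
print(rel([.4575,.138,.19],-.242))
E
```

```text
clock 0.28 pos [0.2141 0.5602 0.231 ] yaw 1.154 w 0.0855 F [ 1.9 -0.5  0.8]
(array([-0.3936, -0.2875,  0.0395]), array([ 0.002, -0.003,  1.396]))
```

```bash
python3 -m inch '[{"x":-0.06,"y":-0.04,"z":0.0,"rx":0,"ry":0,"rz":0.2,"fingers":1},{"x":-0.39,"y":-0.285,"z":0.04,"rx":0,"ry":0,"rz":1.396,"fingers":1},{"x":-0.394,"y":-0.287,"z":0.04,"rx":0,"ry":0,"rz":1.396,"fingers":1},{"x":-0.394,"y":-0.287,"z":0.04,"rx":0,"ry":0,"rz":1.396,"fingers":1},{"x":-0.394,"y":-0.287,"z":0.04,"rx":0,"ry":0,"rz":1.396,"fingers":1},{"x":-0.394,"y":-0.287,"z":0.04,"rx":0,"ry":0,"rz":1.396,"fingers":1},{"x":-0.394,"y":-0.287,"z":0.04,"rx":0,"ry":0,"rz":1.396,"fingers":1},{"x":-0.394,"y":-0.287,"z":0.04,"rx":0,"ry":0,"rz":1.396,"fingers":1},{"x":-0.394,"y":-0.287,"z":0.04,"rx":0,"ry":0,"rz":1.396,"fingers":1},{"x":-0.394,"y":-0.287,"z":0.04,"rx":0,"ry":0,"rz":1.396,"fingers":1},{"x":-0.394,"y":-0.287,"z":0.04,"rx":0,"ry":0,"rz":1.396,"fingers":1},{"x":-0.394,"y":-0.287,"z":0.04,"rx":0,"ry":0,"rz":1.396,"fingers":1},{"x":-0.394,"y":-0.287,"z":0.04,"rx":0,"ry":0,"rz":1.396,"fingers":1},{"x":-0.394,"y":-0.287,"z":0.04,"rx":0,"ry":0,"rz":1.396,"fingers":1},{"x":-0.394,"y":-0.287,"z":0.04,"rx":0,"ry":0,"rz":1.396,"fingers":1},{"x":-0.394,"y":-0.287,"z":0.04,"rx":0,"ry":0,"rz":1.396,"fingers":1}]' 50
python3 - <<'E'
from go import rel
from h import *
from station import optics
print(rel([.4575,.138,.076],-.242))
for n in('side','top'):
    d=optics.snapshot(n);print(n,proj(d,[.4575,.138,.19]))
    x=d['img'][100:250,170:320];cv2.imwrite(f'pics/{n}2.png',cv2.resize(x,(600,600),interpolation=cv2.INTER_CUBIC)[...,::-1])
E
```

```text
clock: 1.62
position: [0.4575, 0.1391, 0.1896]
ee_rot: [-0.002, 0.787, 0.617, 0.001]
wrist_force: [0.5, -0.1, 1.1]
gripper_width: 0.0855
clock 1.62 pos [0.4575 0.1391 0.1896] yaw -0.241 w 0.0855 F [ 0.5 -0.1  1.1]
(array([-0.0015,  0.0004,  0.1136]), array([-0.001, -0.003,  0.001]))
side [252.9098288 190.9648076]
top [195.23428299 170.15506599]
```

View pics/side2.png

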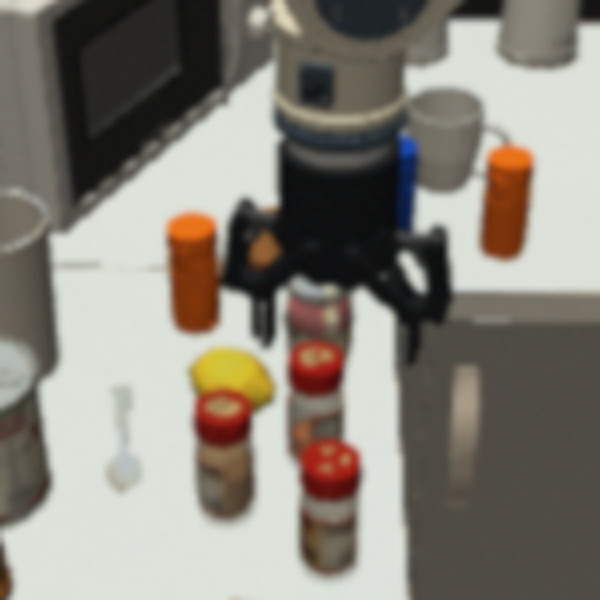

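The gripper is centred above the first jar, lid at about (330,470) in this crop. Descending and closing.

```bash
python3 -m inch '[{"x":-0.001,"y":0,"z":0.03,"rx":0,"ry":0,"rz":0,"fingers":1},{"x":-0.0015,"y":0,"z":0.06,"rx":0,"ry":0,"rz":0,"fingers":1},{"x":-0.0015,"y":0,"z":0.085,"rx":0,"ry":0,"rz":0,"fingers":1},{"x":-0.0015,"y":0,"z":0.105,"rx":0,"ry":0,"rz":0,"fingers":1},{"x":-0.0015,"y":0,"z":0.1135,"rx":0,"ry":0,"rz":0,"fingers":1},{"x":-0.0015,"y":0,"z":0.1135,"rx":0,"ry":0,"rz":0,"fingers":1},{"x":-0.0015,"y":0,"z":0.1135,"rx":0,"ry":0,"rz":0,"fingers":-1},{"x":-0.0015,"y":0,"z":0.1135,"rx":0,"ry":0,"rz":0,"fingers":-1},{"x":-0.0015,"y":0,"z":0.1135,"rx":0,"ry":0,"rz":0,"fingers":-1},{"x":-0.0015,"y":0,"z":0.1135,"rx":0,"ry":0,"rz":0,"fingers":-1},{"x":-0.0015,"y":0,"z":0.1135,"rx":0,"ry":0,"rz":0,"fingers":-1},{"x":-0.0015,"y":0,"z":0.1135,"rx":0,"ry":0,"rz":0,"fingers":-1},{"x":-0.0015,"y":0,"z":0.1135,"rx":0,"ry":0,"rz":0,"fingers":-1},{"x":-0.0015,"y":0,"z":0.1135,"rx":0,"ry":0,"rz":0,"fingers":-1}]' 50
python3 - <<'E'
from go import rel
from h import *
from station import optics
print(rel([.4575,.138,.12],-.242))
for n in('side','top'):
    d=optics.snapshot(n)
    x=d['img'][100:250,170:320];cv2.imwrite(f'pics/{n}3.png',cv2.resize(x,(600,600),interpolation=cv2.INTER_CUBIC)[...,::-1])
E
```

```text
clock: 2.88
position: [0.4583, 0.1385, 0.0776]
ee_rot: [-0.001, 0.787, 0.617, 0.002]
wrist_force: [0.1, -0.0, 7.1]
gripper_width: 0.0432
clock 2.88 pos [0.4583 0.1385 0.0776] yaw -0.241 w 0.0432 F [ 0.1 -0.   7.1]
(array([-0.0005, -0.0006, -0.0424]), array([ 0.001, -0.005,  0.001]))
```

View pics/side3.png

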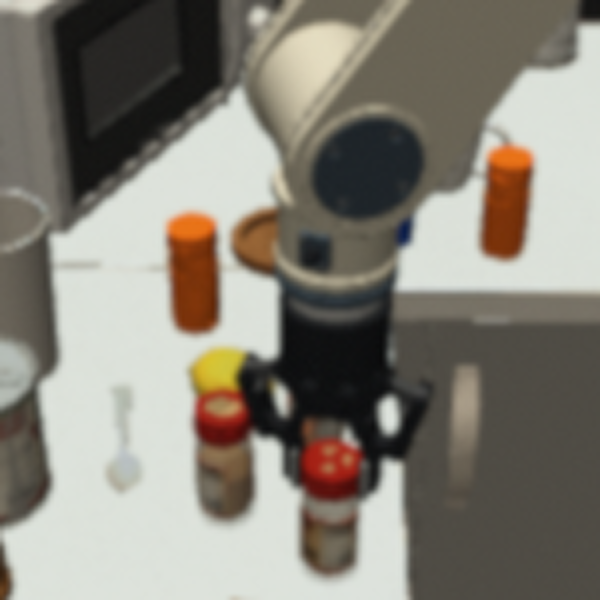

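The first jar is held: opening 43 mm, at the lid. Lifting it.

```bash
python3 -m inch '[{"x":0,"y":0,"z":-0.01,"rx":0,"ry":0,"rz":0,"fingers":-1},{"x":0,"y":0,"z":-0.03,"rx":0,"ry":0,"rz":0,"fingers":-1},{"x":0,"y":0,"z":-0.05,"rx":0,"ry":0,"rz":0,"fingers":-1},{"x":0,"y":0,"z":-0.06,"rx":0,"ry":0,"rz":0,"fingers":-1},{"x":0,"y":0,"z":-0.06,"rx":0,"ry":0,"rz":0,"fingers":-1}]' 50
python3 - <<'E'
from go import rel
print(rel([.5338,.3824,.137],-.242))
E
```

```text
clock: 3.4
position: [0.4598, 0.1387, 0.1404]
ee_rot: [0.0, 0.787, 0.617, 0.005]
wrist_force: [0.2, -0.3, -1.1]
gripper_width: 0.0431
clock 3.4 pos [0.4598 0.1387 0.1404] yaw -0.241 w 0.0431 F [ 0.2 -0.3 -1.1]
(array([0.2543, 0.0137, 0.0054]), array([ 0.006, -0.007,  0.001]))
```

```bash
python3 -m inch '[{"x":0.01,"y":0,"z":0,"rx":0.006,"ry":-0.007,"rz":0,"fingers":-1},{"x":0.03,"y":0.002,"z":0.0,"rx":0.006,"ry":-0.007,"rz":0,"fingers":-1},{"x":0.06,"y":0.004,"z":0.0,"rx":0.006,"ry":-0.007,"rz":0,"fingers":-1},{"x":0.09,"y":0.006,"z":0.0,"rx":0.006,"ry":-0.007,"rz":0,"fingers":-1},{"x":0.12,"y":0.008,"z":0.002,"rx":0.006,"ry":-0.007,"rz":0,"fingers":-1},{"x":0.15,"y":0.01,"z":0.003,"rx":0.006,"ry":-0.007,"rz":0,"fingers":-1},{"x":0.18,"y":0.011,"z":0.004,"rx":0.006,"ry":-0.007,"rz":0,"fingers":-1},{"x":0.21,"y":0.012,"z":0.005,"rx":0.006,"ry":-0.007,"rz":0,"fingers":-1},{"x":0.235,"y":0.013,"z":0.005,"rx":0.006,"ry":-0.007,"rz":0,"fingers":-1},{"x":0.25,"y":0.0137,"z":0.005,"rx":0.006,"ry":-0.007,"rz":0,"fingers":-1},{"x":0.2543,"y":0.0137,"z":0.005,"rx":0.006,"ry":-0.007,"rz":0,"fingers":-1},{"x":0.2543,"y":0.0137,"z":0.005,"rx":0.006,"ry":-0.007,"rz":0,"fingers":-1},{"x":0.2543,"y":0.0137,"z":0.005,"rx":0.006,"ry":-0.007,"rz":0,"fingers":-1}]' 50
python3 - <<'E'
from go import rel
from h import *
from station import optics
print(rel([.5338,.3824,.0856],-.242))
lid=cyl(.0225,.085,.106)
for n in('side','top'):
    d=optics.snapshot(n); pickle.dump(d,open(n+'4.pkl','wb'))
    H,S,V=hsvm(d)
    for a,c,b,m in blobs(((H<5)|(H>172))&(S>130)&(V>60),20):
        sh=lid+[0,0,.0594]; g=ray(d,*c,.155)[:2]
        if g[1]>.25: print(n,c,fit(d,m,sh,g))
    c=(200,240) if n=='side' else (130,150)
    x=d['img'][c[1]-75:c[1]+75,c[0]-75:c[0]+75] ;cv2.imwrite(f'pics/{n}4.png',cv2.resize(x,(600,600),interpolation=cv2.INTER_CUBIC)[...,::-1])
E
```

```text
clock: 4.48
position: [0.5328, 0.3818, 0.1363]
ee_rot: [0.0, 0.787, 0.617, -0.001]
wrist_force: [-0.2, -0.2, -2.2]
gripper_width: 0.0432
clock 4.48 pos [0.5328 0.3818 0.1363] yaw -0.24 w 0.0432 F [-0.2 -0.2 -2.2]
(array([0.0008, 0.0009, 0.0507]), array([-0.001,  0.002,  0.002]))
side [217.64257028 273.48192771] (array([0.53390382, 0.38310162]), 304.5, 385.4726914567873)
top [116.7704918  146.80327869] (array([0.53400752, 0.36996496]), 68.0, 227.55097031552577)
```

View pics/side4.png

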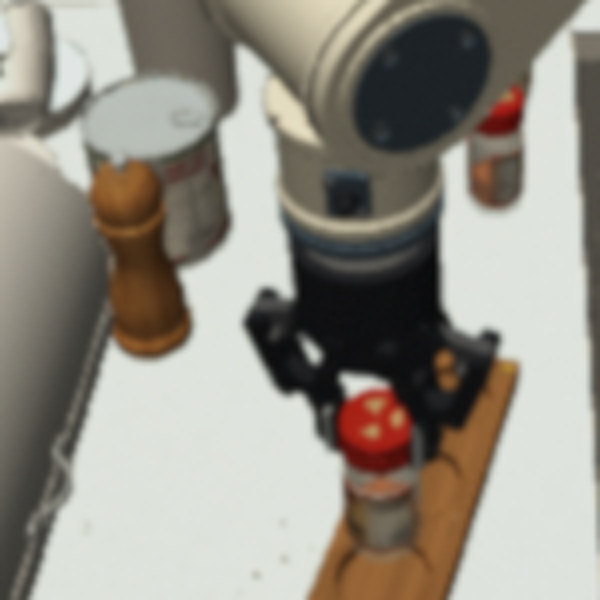

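View pics/top4.png

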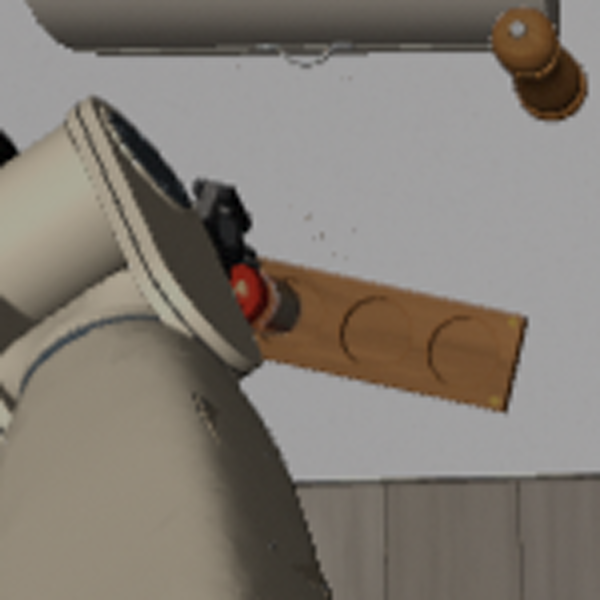

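The jar hangs upright above the far-left recess, lid at (377,425) in the side crop, and the side fit (0.534, 0.383) matches the target. Lowering.

```bash
python3 -m inch '[{"x":0.001,"y":0.001,"z":0.015,"rx":0,"ry":0,"rz":0,"fingers":-1},{"x":0.001,"y":0.001,"z":0.03,"rx":0,"ry":0,"rz":0,"fingers":-1},{"x":0.001,"y":0.001,"z":0.04,"rx":0,"ry":0,"rz":0,"fingers":-1},{"x":0.001,"y":0.001,"z":0.045,"rx":0,"ry":0,"rz":0,"fingers":-1},{"x":0.001,"y":0.001,"z":0.048,"rx":0,"ry":0,"rz":0,"fingers":-1},{"x":0.001,"y":0.001,"z":0.05,"rx":0,"ry":0,"rz":0,"fingers":-1},{"x":0.001,"y":0.001,"z":0.05,"rx":0,"ry":0,"rz":0,"fingers":-1}]' 50
python3 - <<'E'
from go import rel
print(rel([.5338,.3824,.0856],-.242))
E
```

```text
clock: 5.17
position: [0.5344, 0.3819, 0.0866]
ee_rot: [-0.0, 0.787, 0.617, -0.001]
wrist_force: [-0.2, 0.7, -1.7]
gripper_width: 0.043
clock 5.17 pos [0.5344 0.3819 0.0866] yaw -0.241 w 0.043 F [-0.2  0.7 -1.7]
(array([ 0.0004, -0.0007,  0.001 ]), array([-0.001,  0.001,  0.001]))
```

```bash
python3 -m inch '[{"x":0,"y":0,"z":0.001,"rx":0,"ry":0,"rz":0,"fingers":-1},{"x":0,"y":0,"z":0.002,"rx":0,"ry":0,"rz":0,"fingers":-1},{"x":0,"y":0,"z":0.0025,"rx":0,"ry":0,"rz":0,"fingers":-1},{"x":0,"y":0,"z":0.0025,"rx":0,"ry":0,"rz":0,"fingers":-1}]' 50
```

```text
clock: 5.5
position: [0.535, 0.3824, 0.0856]
ee_rot: [-0.0, 0.787, 0.617, 0.0]
wrist_force: [-1.0, -0.6, 5.4]
gripper_width: 0.0428
```

Contact: +5.4 N at a TCP height of 0.0856, as predicted for the recess floor. Releasing and rising.

```bash
python3 -m inch '[{"x":0,"y":0,"z":0,"rx":0,"ry":0,"rz":0,"fingers":0.3},{"x":0,"y":0,"z":0,"rx":0,"ry":0,"rz":0,"fingers":1},{"x":0,"y":0,"z":0,"rx":0,"ry":0,"rz":0,"fingers":1},{"x":0,"y":0,"z":0,"rx":0,"ry":0,"rz":0,"fingers":1},{"x":0,"y":0,"z":0,"rx":0,"ry":0,"rz":0,"fingers":1},{"x":0,"y":0,"z":0,"rx":0,"ry":0,"rz":0,"fingers":1},{"x":0,"y":0,"z":-0.03,"rx":0,"ry":0,"rz":0,"fingers":1},{"x":0,"y":0,"z":-0.07,"rx":0,"ry":0,"rz":0,"fingers":1},{"x":0,"y":0,"z":-0.095,"rx":0,"ry":0,"rz":0,"fingers":1},{"x":0,"y":0,"z":-0.095,"rx":0,"ry":0,"rz":0,"fingers":1},{"x":0,"y":0,"z":-0.095,"rx":0,"ry":0,"rz":0,"fingers":1}]' 50
python3 - <<'E'
from go import rel
print(rel([.538,.081,.18],-.242))
E
```

```text
clock: 6.42
position: [0.5359, 0.383, 0.1826]
ee_rot: [0.0, 0.787, 0.617, 0.002]
wrist_force: [-1.3, -0.1, -1.0]
gripper_width: 0.0851
clock 6.42 pos [0.5359 0.383  0.1826] yaw -0.241 w 0.0851 F [-1.3 -0.1 -1. ]
(array([-0.2928,  0.0743,  0.0019]), array([ 0.003, -0.003,  0.001]))
```

```bash
python3 -m inch '[{"x":-0.03,"y":0.007,"z":0,"rx":0.003,"ry":-0.003,"rz":0,"fingers":1},{"x":-0.07,"y":0.018,"z":0,"rx":0.003,"ry":-0.003,"rz":0,"fingers":1},{"x":-0.11,"y":0.028,"z":0,"rx":0.003,"ry":-0.003,"rz":0,"fingers":1},{"x":-0.15,"y":0.038,"z":0,"rx":0.003,"ry":-0.003,"rz":0,"fingers":1},{"x":-0.19,"y":0.048,"z":0,"rx":0.003,"ry":-0.003,"rz":0,"fingers":1},{"x":-0.23,"y":0.058,"z":0,"rx":0.003,"ry":-0.003,"rz":0,"fingers":1},{"x":-0.27,"y":0.068,"z":0.002,"rx":0.003,"ry":-0.003,"rz":0,"fingers":1},{"x":-0.293,"y":0.0743,"z":0.002,"rx":0.003,"ry":-0.003,"rz":0,"fingers":1},{"x":-0.293,"y":0.0743,"z":0.002,"rx":0.003,"ry":-0.003,"rz":0,"fingers":1},{"x":-0.293,"y":0.0743,"z":0.002,"rx":0.003,"ry":-0.003,"rz":0,"fingers":1}]' 50
python3 - <<'E'
from go import rel
from h import *
from station import optics
print(rel([.538,.081,.077],-.242))
d=optics.snapshot('side');H,S,V=hsvm(d)
for a,c,b,m in blobs(((H<5)|(H>172))&(S>130)&(V>60),20):
    g=ray(d,*c,.1)[:2]
    if g[1]>0:
        z=.008 if g[1]>.25 else 0
        print(c,fit(d,m,cyl(.0225,.085+z,.106+z),g))
x=d['img'][150:330,170:320] ;cv2.imwrite('pics/side5.png',cv2.resize(x,(500,600),interpolation=cv2.INTER_CUBIC)[...,::-1])
E
```

```text
clock: 7.25
position: [0.5371, 0.0794, 0.1786]
ee_rot: [-0.001, 0.788, 0.616, -0.001]
wrist_force: [-0.0, -0.3, -0.5]
gripper_width: 0.0855
clock 7.25 pos [0.5371 0.0794 0.1786] yaw -0.244 w 0.0855 F [-0.  -0.3 -0.5]
(array([0.0018, 0.0007, 0.1016]), array([-0.002,  0.   , -0.002]))
[248.67391304 193.48913043] (array([0.46904751, 0.0256703 ]), 118.5, 180.16914228827227)
[224.8        206.28235294] (array([0.5392535 , 0.08851731]), 102.0, 200.86674417753238)
[218.4893617  287.50638298] (array([0.53529099, 0.3828567 ]), 277.0, 361.1542253284715)
```

View pics/side5.png

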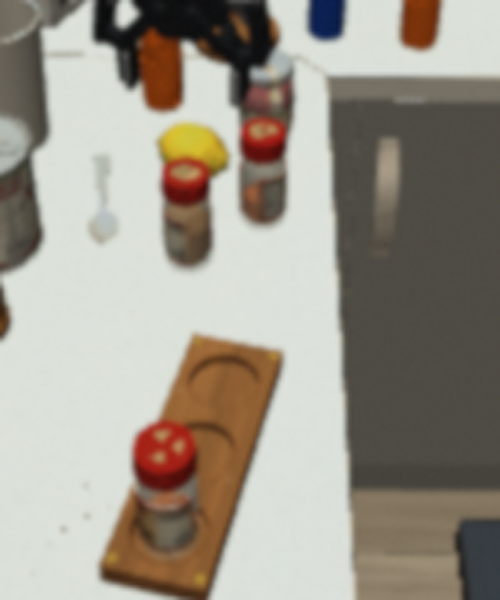

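The first jar stands in its recess at (165,485) in the crop; the side fit puts it within 2 mm of centre. Now gripping the second jar.

```bash
python3 -m inch '[{"x":0.001,"y":0,"z":0.03,"rx":-0.002,"ry":0,"rz":0,"fingers":1},{"x":0.0018,"y":0,"z":0.06,"rx":-0.002,"ry":0,"rz":0,"fingers":1},{"x":0.0018,"y":0.0007,"z":0.085,"rx":-0.002,"ry":0,"rz":0,"fingers":1},{"x":0.0018,"y":0.0007,"z":0.1,"rx":-0.002,"ry":0,"rz":0,"fingers":1},{"x":0.0018,"y":0.0007,"z":0.102,"rx":-0.002,"ry":0,"rz":0,"fingers":1},{"x":0.0018,"y":0.0007,"z":0.102,"rx":-0.002,"ry":0,"rz":0,"fingers":-1},{"x":0.0018,"y":0.0007,"z":0.102,"rx":-0.002,"ry":0,"rz":0,"fingers":-1},{"x":0.0018,"y":0.0007,"z":0.102,"rx":-0.002,"ry":0,"rz":0,"fingers":-1},{"x":0.0018,"y":0.0007,"z":0.102,"rx":-0.002,"ry":0,"rz":0,"fingers":-1},{"x":0.0018,"y":0.0007,"z":0.102,"rx":-0.002,"ry":0,"rz":0,"fingers":-1},{"x":0.0018,"y":0.0007,"z":0.102,"rx":-0.002,"ry":0,"rz":0,"fingers":-1},{"x":0.0018,"y":0.0007,"z":0.102,"rx":-0.002,"ry":0,"rz":0,"fingers":-1},{"x":0.0018,"y":0.0007,"z":0.102,"rx":-0.002,"ry":0,"rz":0,"fingers":-1}]' 50
```

```text
clock: 8.38
position: [0.5392, 0.0822, 0.0783]
ee_rot: [0.001, 0.788, 0.616, 0.001]
wrist_force: [-1.7, 0.5, 6.2]
gripper_width: 0.043
```

```bash
python3 -m inch '[{"x":0,"y":0,"z":-0.01,"rx":0,"ry":0,"rz":0,"fingers":-1},{"x":0,"y":0,"z":-0.03,"rx":0,"ry":0,"rz":0,"fingers":-1},{"x":0,"y":0,"z":-0.05,"rx":0,"ry":0,"rz":0,"fingers":-1},{"x":0,"y":0,"z":-0.06,"rx":0,"ry":0,"rz":0,"fingers":-1},{"x":0,"y":0,"z":-0.06,"rx":0,"ry":0,"rz":0,"fingers":-1}]' 50
python3 - <<'E'
from go import rel
print(rel([.5165,.3125,.137],-.242))
E
```

```text
clock: 8.8
position: [0.5408, 0.0824, 0.1412]
ee_rot: [0.002, 0.788, 0.616, 0.003]
wrist_force: [0.2, -0.4, -1.0]
gripper_width: 0.0428
clock 8.8 pos [0.5408 0.0824 0.1412] yaw -0.243 w 0.0428 F [ 0.2 -0.4 -1. ]
(array([ 0.2175, -0.0791,  0.0043]), array([ 0.007, -0.003, -0.001]))
```

```bash
python3 -m inch '[{"x":0.01,"y":-0.003,"z":0,"rx":0.005,"ry":-0.003,"rz":0,"fingers":-1},{"x":0.035,"y":-0.012,"z":0,"rx":0.007,"ry":-0.003,"rz":0,"fingers":-1},{"x":0.065,"y":-0.023,"z":0,"rx":0.007,"ry":-0.003,"rz":0,"fingers":-1},{"x":0.095,"y":-0.035,"z":0.002,"rx":0.007,"ry":-0.003,"rz":0,"fingers":-1},{"x":0.125,"y":-0.046,"z":0.003,"rx":0.007,"ry":-0.003,"rz":0,"fingers":-1},{"x":0.155,"y":-0.057,"z":0.004,"rx":0.007,"ry":-0.003,"rz":0,"fingers":-1},{"x":0.185,"y":-0.068,"z":0.004,"rx":0.007,"ry":-0.003,"rz":0,"fingers":-1},{"x":0.205,"y":-0.076,"z":0.004,"rx":0.007,"ry":-0.003,"rz":0,"fingers":-1},{"x":0.2175,"y":-0.079,"z":0.004,"rx":0.007,"ry":-0.003,"rz":0,"fingers":-1},{"x":0.2175,"y":-0.079,"z":0.004,"rx":0.007,"ry":-0.003,"rz":0,"fingers":-1},{"x":0.2175,"y":-0.079,"z":0.004,"rx":0.007,"ry":-0.003,"rz":0,"fingers":-1}]' 50
python3 - <<'E'
from go import rel
from h import *
from station import optics
print(rel([.5165,.3125,.0863],-.242))
for n in ('side','top'):
    d=optics.snapshot(n);H,S,V=hsvm(d)
    for a,c,b,m in blobs(((H<5)|(H>172))&(S>130)&(V>60),20):
        g=ray(d,*c,.155)[:2]
        if g[1]>0.15:print(n,c,fit(d,m,cyl(.0225,.144,.165),g))
    c=(210,240) if n=='side' else (145,150)
    x=d['img'][c[1]-75:c[1]+75,c[0]-75:c[0]+75] ;cv2.imwrite(f'pics/{n}6.png',cv2.resize(x,(600,600),interpolation=cv2.INTER_CUBIC)[...,::-1])
E
```

```text
clock: 9.72
position: [0.516, 0.3127, 0.1364]
ee_rot: [0.0, 0.787, 0.617, -0.001]
wrist_force: [-0.6, 0.3, -0.8]
gripper_width: 0.0433
clock 9.72 pos [0.516  0.3127 0.1364] yaw -0.242 w 0.0433 F [-0.6  0.3 -0.8]
(array([0.    , 0.0006, 0.0501]), array([-0.001,  0.001,  0.   ]))
side [227.4519774  250.11299435] (array([0.51636734, 0.31258185]), 248.0, 327.9946854641894)
side [218.60084034 287.38235294] (array([0.5300536 , 0.42023792]), 280.0, 420.85948241944425)
top [142.33333333 151.17948718] (array([0.51958162, 0.29592366]), 34.5, 220.54257579427212)
```

View pics/side6.png

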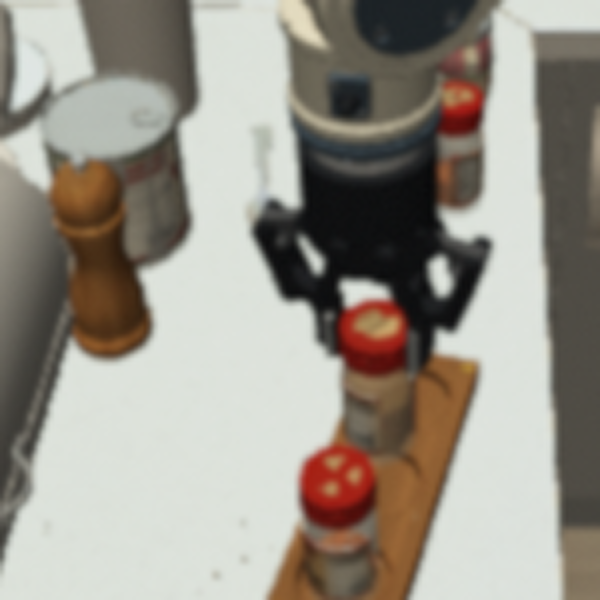

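The second jar hangs upright at (375,335) over the middle recess, and its fit (0.5164, 0.3126) is on target. Lowering.

```bash
python3 -m inch '[{"x":0,"y":0,"z":0.015,"rx":0,"ry":0,"rz":0,"fingers":-1},{"x":0,"y":0,"z":0.03,"rx":0,"ry":0,"rz":0,"fingers":-1},{"x":0,"y":0,"z":0.04,"rx":0,"ry":0,"rz":0,"fingers":-1},{"x":0,"y":0,"z":0.045,"rx":0,"ry":0,"rz":0,"fingers":-1},{"x":0,"y":0,"z":0.048,"rx":0,"ry":0,"rz":0,"fingers":-1},{"x":0,"y":0,"z":0.05,"rx":0,"ry":0,"rz":0,"fingers":-1},{"x":0,"y":0,"z":0.051,"rx":0,"ry":0,"rz":0,"fingers":-1},{"x":0,"y":0,"z":0.0515,"rx":0,"ry":0,"rz":0,"fingers":-1},{"x":0,"y":0,"z":0.0515,"rx":0,"ry":0,"rz":0,"fingers":-1}]' 50
```

```text
clock: 10.57
position: [0.5167, 0.3115, 0.0863]
ee_rot: [0.0, 0.788, 0.616, -0.0]
wrist_force: [-1.2, -0.1, 2.8]
gripper_width: 0.0434
```

Seated: contact at 0.0863, as predicted. Releasing.

```bash
python3 -m inch '[{"x":0,"y":0,"z":0,"rx":0,"ry":0,"rz":0,"fingers":0.3},{"x":0,"y":0,"z":0,"rx":0,"ry":0,"rz":0,"fingers":1},{"x":0,"y":0,"z":0,"rx":0,"ry":0,"rz":0,"fingers":1},{"x":0,"y":0,"z":0,"rx":0,"ry":0,"rz":0,"fingers":1},{"x":0,"y":0,"z":0,"rx":0,"ry":0,"rz":0,"fingers":1},{"x":0,"y":0,"z":0,"rx":0,"ry":0,"rz":0,"fingers":1},{"x":0,"y":0,"z":-0.03,"rx":0,"ry":0,"rz":0,"fingers":1},{"x":0,"y":0,"z":-0.07,"rx":0,"ry":0,"rz":0,"fingers":1},{"x":0,"y":0,"z":-0.095,"rx":0,"ry":0,"rz":0,"fingers":1},{"x":0,"y":0,"z":-0.095,"rx":0,"ry":0,"rz":0,"fingers":1}]' 50
python3 - <<'E'
from go import rel
print(rel([.4685,.0222,.18],-.242))
E
```

```text
clock: 11.4
position: [0.5198, 0.3134, 0.1871]
ee_rot: [0.001, 0.788, 0.616, 0.005]
wrist_force: [1.4, -0.0, 1.1]
gripper_width: 0.0855
clock 11.4 pos [0.5198 0.3134 0.1871] yaw -0.244 w 0.0855 F [ 1.4 -0.   1.1]
(array([-0.295 ,  0.0205,  0.0055]), array([ 0.007, -0.006, -0.002]))
```

```bash
python3 -m inch '[{"x":-0.03,"y":0.002,"z":0,"rx":0.007,"ry":-0.006,"rz":0,"fingers":1},{"x":-0.07,"y":0.005,"z":0,"rx":0.007,"ry":-0.006,"rz":0,"fingers":1},{"x":-0.11,"y":0.008,"z":0,"rx":0.007,"ry":-0.006,"rz":0,"fingers":1},{"x":-0.15,"y":0.01,"z":0,"rx":0.007,"ry":-0.006,"rz":0,"fingers":1},{"x":-0.19,"y":0.013,"z":0,"rx":0.007,"ry":-0.006,"rz":0,"fingers":1},{"x":-0.23,"y":0.016,"z":0,"rx":0.007,"ry":-0.006,"rz":0,"fingers":1},{"x":-0.27,"y":0.019,"z":0.003,"rx":0.007,"ry":-0.006,"rz":0,"fingers":1},{"x":-0.295,"y":0.0205,"z":0.005,"rx":0.007,"ry":-0.006,"rz":0,"fingers":1},{"x":-0.295,"y":0.0205,"z":0.005,"rx":0.007,"ry":-0.006,"rz":0,"fingers":1},{"x":-0.295,"y":0.0205,"z":0.005,"rx":0.007,"ry":-0.006,"rz":0,"fingers":1}]' 50
python3 - <<'E'
from go import rel
from h import *
from station import optics
print(rel([.4685,.0222,.0765],-.242))
d=optics.snapshot('side');H,S,V=hsvm(d)
for a,c,b,m in blobs(((H<5)|(H>172))&(S>130)&(V>60),20):
    g=ray(d,*c,.1)[:2]
    if g[1]>0:
        z=.008 if g[1]>.25 else 0
        print(c,fit(d,m,cyl(.0225,.085+z,.106+z),g))
x=d['img'][130:330,170:320] ;cv2.imwrite('pics/side7.png',cv2.resize(x,(450,600),interpolation=cv2.INTER_CUBIC)[...,::-1])
E
```

```text
clock: 12.23
position: [0.468, 0.021, 0.1801]
ee_rot: [-0.0, 0.789, 0.615, -0.0]
wrist_force: [-0.4, -1.0, 0.4]
gripper_width: 0.0855
clock 12.23 pos [0.468  0.021  0.1801] yaw -0.247 w 0.0855 F [-0.4 -1.   0.4]
(array([0.0013, 0.0003, 0.1036]), array([-0.001,  0.   , -0.005]))
[248.6344086  193.22580645] (array([0.46950689, 0.0240226 ]), 122.0, 179.68921378988307)
[228.54304636 264.29801325] (array([0.51621387, 0.31177684]), 222.0, 308.7153496091487)
[218.82987552 287.28215768] (array([0.53463438, 0.38243826]), 287.0, 360.7836808899883)
```

View pics/side7.png

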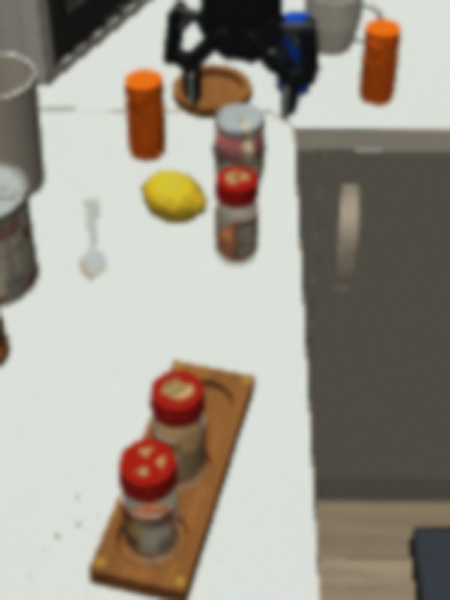

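Two jars stand centred in the rack at (178,425) and (150,495), and the lemon hasn't moved. Now the third jar.

```bash
python3 -m inch '[{"x":0.001,"y":0,"z":0.03,"rx":0,"ry":0,"rz":-0.005,"fingers":1},{"x":0.0013,"y":0,"z":0.06,"rx":0,"ry":0,"rz":-0.005,"fingers":1},{"x":0.0013,"y":0,"z":0.085,"rx":0,"ry":0,"rz":-0.005,"fingers":1},{"x":0.0013,"y":0,"z":0.1,"rx":0,"ry":0,"rz":-0.005,"fingers":1},{"x":0.0013,"y":0,"z":0.104,"rx":0,"ry":0,"rz":-0.005,"fingers":1},{"x":0.0013,"y":0,"z":0.104,"rx":0,"ry":0,"rz":-0.005,"fingers":-1},{"x":0.0013,"y":0,"z":0.104,"rx":0,"ry":0,"rz":-0.005,"fingers":-1},{"x":0.0013,"y":0,"z":0.104,"rx":0,"ry":0,"rz":-0.005,"fingers":-1},{"x":0.0013,"y":0,"z":0.104,"rx":0,"ry":0,"rz":-0.005,"fingers":-1},{"x":0.0013,"y":0,"z":0.104,"rx":0,"ry":0,"rz":-0.005,"fingers":-1},{"x":0.0013,"y":0,"z":0.104,"rx":0,"ry":0,"rz":-0.005,"fingers":-1},{"x":0.0013,"y":0,"z":0.104,"rx":0,"ry":0,"rz":-0.005,"fingers":-1},{"x":0.0013,"y":0,"z":0.104,"rx":0,"ry":0,"rz":-0.005,"fingers":-1}]' 50
```

```text
clock: 13.37
position: [0.4699, 0.0233, 0.0776]
ee_rot: [0.001, 0.787, 0.617, 0.001]
wrist_force: [-0.5, 1.0, 6.2]
gripper_width: 0.0431
```

```bash
python3 -m inch '[{"x":0,"y":0,"z":-0.01,"rx":0,"ry":0,"rz":0,"fingers":-1},{"x":0,"y":0,"z":-0.03,"rx":0,"ry":0,"rz":0,"fingers":-1},{"x":0,"y":0,"z":-0.05,"rx":0,"ry":0,"rz":0,"fingers":-1},{"x":0,"y":0,"z":-0.06,"rx":0,"ry":0,"rz":0,"fingers":-1},{"x":0,"y":0,"z":-0.06,"rx":0,"ry":0,"rz":0,"fingers":-1}]' 50
python3 - <<'E'
from go import rel
print(rel([.4993,.2426,.137],-.242))
E
```

```text
clock: 13.78
position: [0.4714, 0.0233, 0.1402]
ee_rot: [0.002, 0.787, 0.617, 0.003]
wrist_force: [0.5, 0.4, -0.7]
gripper_width: 0.043
clock 13.78 pos [0.4714 0.0233 0.1402] yaw -0.241 w 0.043 F [ 0.5  0.4 -0.7]
(array([ 0.2196, -0.0252,  0.0036]), array([ 0.007, -0.002,  0.001]))
```

```bash
python3 -m inch '[{"x":0.01,"y":-0.001,"z":0,"rx":0.005,"ry":-0.002,"rz":0,"fingers":-1},{"x":0.035,"y":-0.004,"z":0,"rx":0.007,"ry":-0.002,"rz":0,"fingers":-1},{"x":0.065,"y":-0.008,"z":0,"rx":0.007,"ry":-0.002,"rz":0,"fingers":-1},{"x":0.095,"y":-0.011,"z":0.002,"rx":0.007,"ry":-0.002,"rz":0,"fingers":-1},{"x":0.125,"y":-0.015,"z":0.003,"rx":0.007,"ry":-0.002,"rz":0,"fingers":-1},{"x":0.155,"y":-0.018,"z":0.004,"rx":0.007,"ry":-0.002,"rz":0,"fingers":-1},{"x":0.185,"y":-0.021,"z":0.004,"rx":0.007,"ry":-0.002,"rz":0,"fingers":-1},{"x":0.207,"y":-0.024,"z":0.004,"rx":0.007,"ry":-0.002,"rz":0,"fingers":-1},{"x":0.2195,"y":-0.025,"z":0.004,"rx":0.007,"ry":-0.002,"rz":0,"fingers":-1},{"x":0.2195,"y":-0.025,"z":0.004,"rx":0.007,"ry":-0.002,"rz":0,"fingers":-1},{"x":0.2195,"y":-0.025,"z":0.004,"rx":0.007,"ry":-0.002,"rz":0,"fingers":-1}]' 50
python3 - <<'E'
from go import rel
from h import *
from station import optics
print(rel([.4993,.2426,.0856],-.242))
d=optics.snapshot('side');H,S,V=hsvm(d)
for a,c,b,m in blobs(((H<5)|(H>172))&(S>130)&(V>60),20):
    g=ray(d,*c,.155)[:2]
    if g[1]>0.15:print(c,fit(d,m,cyl(.0225,.144,.165),g))
x=d['img'][165:315,135:285] ;cv2.imwrite('pics/side8.png',cv2.resize(x,(600,600),interpolation=cv2.INTER_CUBIC)[...,::-1])
E
```

```text
clock: 14.7
position: [0.4987, 0.2425, 0.1356]
ee_rot: [-0.0, 0.786, 0.618, -0.001]
wrist_force: [-1.1, -0.8, -1.4]
gripper_width: 0.043
clock 14.7 pos [0.4987 0.2425 0.1356] yaw -0.239 w 0.043 F [-1.1 -0.8 -1.4]
(array([0.0003, 0.0007, 0.05  ]), array([-0.001,  0.001,  0.003]))
[236.1920904  229.37853107] (array([0.49877239, 0.24308431]), 229.0, 283.0764658827102)
[228.58974359 264.07692308] (array([0.51257893, 0.35435253]), 224.0, 359.7492034838069)
[218.82987552 287.24896266] (array([0.52958723, 0.42003047]), 286.5, 420.62049082433805)
```

View pics/side8.png

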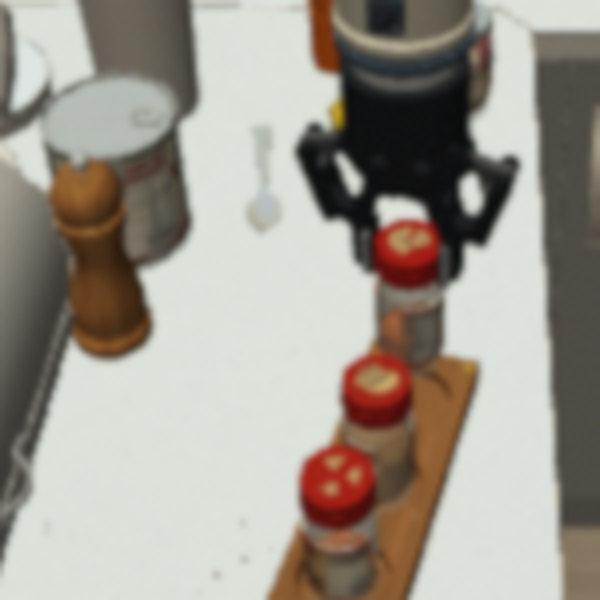

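The third jar hangs upright over the right-hand recess with its lid at (408,250), and the fit is within 1 mm. Lowering.

```bash
python3 -m inch '[{"x":0,"y":0,"z":0.015,"rx":0,"ry":0,"rz":0,"fingers":-1},{"x":0,"y":0,"z":0.03,"rx":0,"ry":0,"rz":0,"fingers":-1},{"x":0,"y":0,"z":0.04,"rx":0,"ry":0,"rz":0,"fingers":-1},{"x":0,"y":0,"z":0.045,"rx":0,"ry":0,"rz":0,"fingers":-1},{"x":0,"y":0,"z":0.048,"rx":0,"ry":0,"rz":0,"fingers":-1},{"x":0,"y":0,"z":0.05,"rx":0,"ry":0,"rz":0,"fingers":-1},{"x":0,"y":0,"z":0.051,"rx":0,"ry":0,"rz":0,"fingers":-1},{"x":0,"y":0,"z":0.0515,"rx":0,"ry":0,"rz":0,"fingers":-1},{"x":0,"y":0,"z":0.0515,"rx":0,"ry":0,"rz":0,"fingers":-1}]' 50
```

```text
clock: 15.5
position: [0.4989, 0.2418, 0.0856]
ee_rot: [-0.0, 0.787, 0.617, -0.0]
wrist_force: [-2.7, -1.3, 6.4]
gripper_width: 0.0428
```

```bash
python3 -m inch '[{"x":0,"y":0,"z":0,"rx":0,"ry":0,"rz":0,"fingers":0.3},{"x":0,"y":0,"z":0,"rx":0,"ry":0,"rz":0,"fingers":1},{"x":0,"y":0,"z":0,"rx":0,"ry":0,"rz":0,"fingers":1},{"x":0,"y":0,"z":0,"rx":0,"ry":0,"rz":0,"fingers":1},{"x":0,"y":0,"z":0,"rx":0,"ry":0,"rz":0,"fingers":1},{"x":0,"y":0,"z":0,"rx":0,"ry":0,"rz":0,"fingers":1},{"x":0,"y":0,"z":-0.03,"rx":0,"ry":0,"rz":0,"fingers":1},{"x":0,"y":0,"z":-0.07,"rx":0,"ry":0,"rz":0,"fingers":1},{"x":0,"y":0,"z":-0.095,"rx":0,"ry":0,"rz":0,"fingers":1},{"x":0,"y":0,"z":-0.095,"rx":0,"ry":0,"rz":0,"fingers":1}]' 50
python3 - <<'E'
from go import rel
print(rel([.468,-.098,.18],-.242))
from h import *
from station import optics
d=optics.snapshot('top')
H,S,V=hsvm(d)
print(proj(d,[.468,-.098,.099]))
cv2.imwrite('pics/top9.png',cv2.resize(d['img'][90:260,80:380],(800,453),interpolation=cv2.INTER_CUBIC)[...,::-1])
E
```

```text
clock: 16.33
position: [0.5021, 0.2433, 0.1859]
ee_rot: [0.001, 0.787, 0.617, 0.004]
wrist_force: [-0.1, 0.3, -0.3]
gripper_width: 0.0855
clock 16.33 pos [0.5021 0.2433 0.1859] yaw -0.241 w 0.0855 F [-0.1  0.3 -0.3]
(array([-0.3396,  0.0482,  0.0045]), array([ 0.007, -0.005,  0.001]))
[277.10280735 167.39413923]
```

View pics/top9.png

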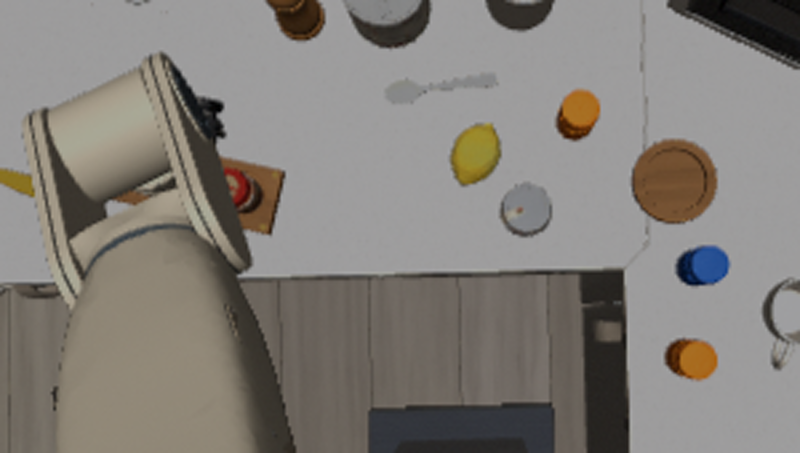

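Three lids are in the rack (partly hidden by the arm), and the lemon, mug and decoys are unmoved. Next is the jam jar, lid at (526,209) here.

```bash
python3 -m inch '[{"x":-0.03,"y":0.004,"z":0,"rx":0.007,"ry":-0.005,"rz":0,"fingers":1},{"x":-0.07,"y":0.01,"z":0,"rx":0.007,"ry":-0.005,"rz":0,"fingers":1},{"x":-0.11,"y":0.016,"z":0,"rx":0.007,"ry":-0.005,"rz":0,"fingers":1},{"x":-0.15,"y":0.022,"z":0,"rx":0.007,"ry":-0.005,"rz":0,"fingers":1},{"x":-0.19,"y":0.028,"z":0,"rx":0.007,"ry":-0.005,"rz":0,"fingers":1},{"x":-0.23,"y":0.033,"z":0,"rx":0.007,"ry":-0.005,"rz":0,"fingers":1},{"x":-0.27,"y":0.038,"z":0.003,"rx":0.007,"ry":-0.005,"rz":0,"fingers":1},{"x":-0.31,"y":0.044,"z":0.005,"rx":0.007,"ry":-0.005,"rz":0,"fingers":1},{"x":-0.3396,"y":0.0482,"z":0.005,"rx":0.007,"ry":-0.005,"rz":0,"fingers":1},{"x":-0.3396,"y":0.0482,"z":0.005,"rx":0.007,"ry":-0.005,"rz":0,"fingers":1},{"x":-0.3396,"y":0.0482,"z":0.005,"rx":0.007,"ry":-0.005,"rz":0,"fingers":1}]' 50
python3 - <<'E'
from go import rel
from h import *
from station import optics
print(rel([.468,-.098,.077],-.242))
d=optics.snapshot('side');H,S,V=hsvm(d)
for a,c,b,m in blobs(((H<5)|(H>172))&(S>130)&(V>60),20):
    g=ray(d,*c,.1)[:2]
    if g[1]>0.1:print(c,fit(d,m,cyl(.0225,.093,.114),g))
print(proj(d,[.468,-.098,.099]))
dt=pickle.load(open('top0.pkl','rb'));H,S,V=hsvm(dt)
for a,c,b,m in blobs((H>105)&(H<125)&(S>150),40):print('blue',c,ray(dt,*c,.09))
x=d['img'][120:220,200:300] ;cv2.imwrite('pics/side10.png',cv2.resize(x,(600,600),interpolation=cv2.INTER_CUBIC)[...,::-1])
E
```

```text
clock: 17.3
position: [0.4657, -0.0999, 0.1764]
ee_rot: [-0.001, 0.788, 0.616, -0.002]
wrist_force: [0.1, 0.0, 0.7]
gripper_width: 0.0853
clock 17.3 pos [ 0.4657 -0.0999  0.1764] yaw -0.244 w 0.0853 F [0.1 0.  0.7]
(array([0.0026, 0.0023, 0.0994]), array([-0.005,  0.002, -0.002]))
[236.59854015 243.91970803] (array([0.4991145 , 0.24365092]), 190.5, 268.4203089977382)
[229.11627907 263.75      ] (array([0.51523039, 0.31106157]), 241.0, 308.22792338661384)
[218.84489796 287.28979592] (array([0.53458641, 0.38248997]), 288.0, 360.82398215075955)
[249.34454005 168.22932219]
blue [343.49275362 189.52657005] [ 0.39564308 -0.30080275  0.09      ]
```

View pics/side10.png

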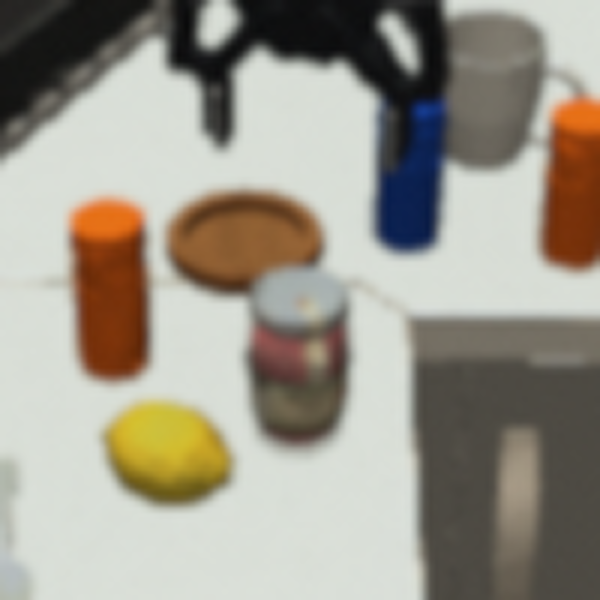

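All three rack jars check out. The jam lid sits at (300,297) in this crop, about 1 px from the prediction. Gripping it by the lid.

```bash
python3 -m inch '[{"x":0.002,"y":0.0015,"z":0.03,"rx":-0.005,"ry":0.002,"rz":0,"fingers":1},{"x":0.0035,"y":0.0015,"z":0.06,"rx":-0.005,"ry":0.002,"rz":0,"fingers":1},{"x":0.0035,"y":0.0015,"z":0.085,"rx":-0.005,"ry":0.002,"rz":0,"fingers":1},{"x":0.0035,"y":0.0015,"z":0.098,"rx":-0.005,"ry":0.002,"rz":0,"fingers":1},{"x":0.0035,"y":0.0015,"z":0.101,"rx":-0.005,"ry":0.002,"rz":0,"fingers":1},{"x":0.0035,"y":0.0015,"z":0.101,"rx":-0.005,"ry":0.002,"rz":0,"fingers":-1},{"x":0.0035,"y":0.0015,"z":0.101,"rx":-0.005,"ry":0.002,"rz":0,"fingers":-1},{"x":0.0035,"y":0.0015,"z":0.101,"rx":-0.005,"ry":0.002,"rz":0,"fingers":-1},{"x":0.0035,"y":0.0015,"z":0.101,"rx":-0.005,"ry":0.002,"rz":0,"fingers":-1},{"x":0.0035,"y":0.0015,"z":0.101,"rx":-0.005,"ry":0.002,"rz":0,"fingers":-1},{"x":0.0035,"y":0.0015,"z":0.101,"rx":-0.005,"ry":0.002,"rz":0,"fingers":-1},{"x":0.0035,"y":0.0015,"z":0.101,"rx":-0.005,"ry":0.002,"rz":0,"fingers":-1},{"x":0.0035,"y":0.0015,"z":0.101,"rx":-0.005,"ry":0.002,"rz":0,"fingers":-1}]' 80
```

```text
clock: 18.43
position: [0.4687, -0.0959, 0.077]
ee_rot: [0.001, 0.787, 0.616, 0.001]
wrist_force: [0.8, 1.6, 7.0]
gripper_width: 0.0545
```

Opening 54.5 mm, consistent with the 57 mm lid: the spice lids also read about 2 mm under. Lifting and checking.

```bash
python3 -m inch '[{"x":0,"y":0,"z":-0.01,"rx":0,"ry":0,"rz":0,"fingers":-1},{"x":0,"y":0,"z":-0.025,"rx":0,"ry":0,"rz":0,"fingers":-1},{"x":0,"y":0,"z":-0.04,"rx":0,"ry":0,"rz":0,"fingers":-1},{"x":0,"y":0,"z":-0.05,"rx":0,"ry":0,"rz":0,"fingers":-1},{"x":0,"y":0,"z":-0.055,"rx":0,"ry":0,"rz":0,"fingers":-1},{"x":0,"y":0,"z":-0.055,"rx":0,"ry":0,"rz":0,"fingers":-1}]' 80
python3 - <<'E'
from go import rel
from h import *
from station import optics
print(rel([.5045,-.2845,.132],-.242))
d=optics.snapshot('side')
x=d['img'][120:220,200:300] ;cv2.imwrite('pics/side11.png',cv2.resize(x,(600,600),interpolation=cv2.INTER_CUBIC)[...,::-1])
E
```

```text
clock: 18.93
position: [0.4692, -0.096, 0.1334]
ee_rot: [0.002, 0.787, 0.616, 0.002]
wrist_force: [-0.2, -0.4, -5.3]
gripper_width: 0.0544
clock 18.93 pos [ 0.4692 -0.096   0.1334] yaw -0.242 w 0.0544 F [-0.2 -0.4 -5.3]
(array([-0.1745,  0.0795,  0.0017]), array([ 0.005, -0.001, -0.   ]))
```

View pics/side11.png

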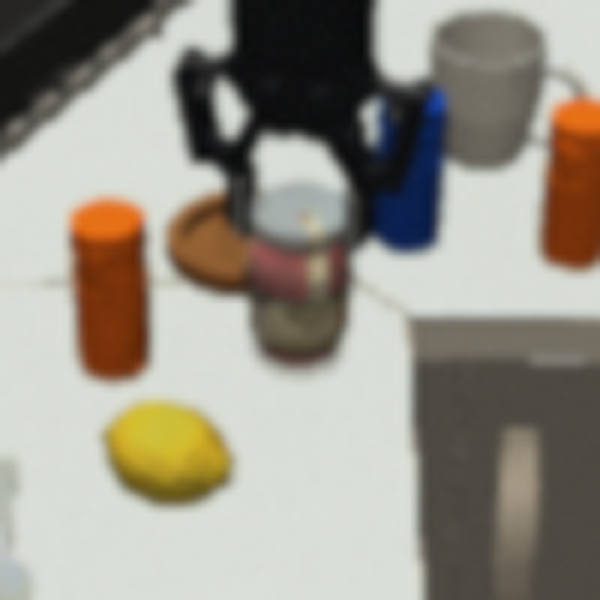

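The jar is held upright and weighs about 5.3 N. Carrying it to the stand.

```bash
python3 -m inch '[{"x":-0.008,"y":0.004,"z":0,"rx":0.005,"ry":0,"rz":0,"fingers":-1},{"x":-0.025,"y":0.011,"z":0,"rx":0.005,"ry":0,"rz":0,"fingers":-1},{"x":-0.045,"y":0.02,"z":0,"rx":0.005,"ry":0,"rz":0,"fingers":-1},{"x":-0.07,"y":0.032,"z":0,"rx":0.005,"ry":0,"rz":0,"fingers":-1},{"x":-0.095,"y":0.043,"z":0,"rx":0.005,"ry":0,"rz":0,"fingers":-1},{"x":-0.12,"y":0.055,"z":0,"rx":0.005,"ry":0,"rz":0,"fingers":-1},{"x":-0.145,"y":0.066,"z":0,"rx":0.005,"ry":0,"rz":0,"fingers":-1},{"x":-0.163,"y":0.074,"z":0,"rx":0.005,"ry":0,"rz":0,"fingers":-1},{"x":-0.1725,"y":0.079,"z":0,"rx":0.005,"ry":0,"rz":0,"fingers":-1},{"x":-0.1745,"y":0.0795,"z":0,"rx":0.005,"ry":0,"rz":0,"fingers":-1},{"x":-0.1745,"y":0.0795,"z":0,"rx":0.005,"ry":0,"rz":0,"fingers":-1},{"x":-0.1745,"y":0.0795,"z":0,"rx":0.005,"ry":0,"rz":0,"fingers":-1}]' 80
python3 - <<'E'
from go import rel
from h import *
from station import optics
print(rel([.5045,-.2845,.085],-.242))
for n,c in(('side',(245,165)),('top',(325,160))):
    d=optics.snapshot(n); 
    for k in range(0,360,30):
        a=np.radians(k);u=proj(d,[.5045+.0285*np.cos(a),-.2845+.0285*np.sin(a),.099+.055]); cv2.circle(d['img'],tuple(int(round(q)) for q in u),0,(0,255,0),-1)
    x=d['img'][c[1]-50:c[1]+50,c[0]-50:c[0]+50] ;cv2.imwrite(f'pics/{n}12.png',cv2.resize(x,(600,600),interpolation=cv2.INTER_CUBIC)[...,::-1])
E
```

```text
clock: 19.98
position: [0.5031, -0.2833, 0.132]
ee_rot: [-0.002, 0.787, 0.616, -0.0]
wrist_force: [-0.1, -0.4, -5.0]
gripper_width: 0.0545
clock 19.98 pos [ 0.5031 -0.2833  0.132 ] yaw -0.242 w 0.0545 F [-0.1 -0.4 -5. ]
(array([-0.0009,  0.0018,  0.047 ]), array([-0.003, -0.002, -0.   ]))
```

View pics/side12.png

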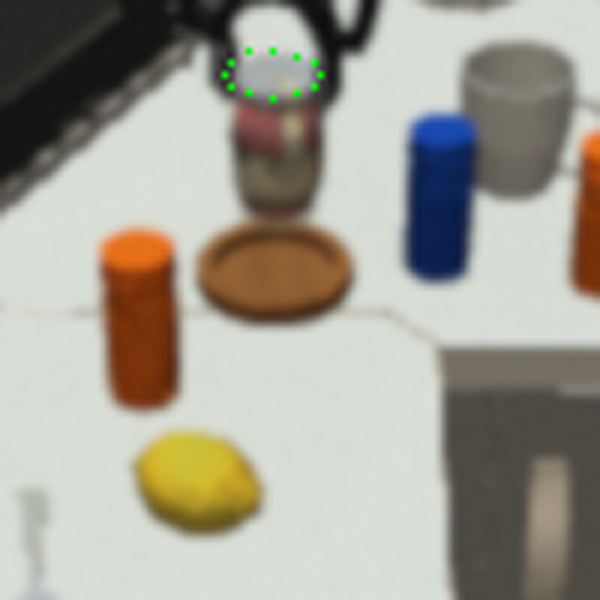

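View pics/top12.png

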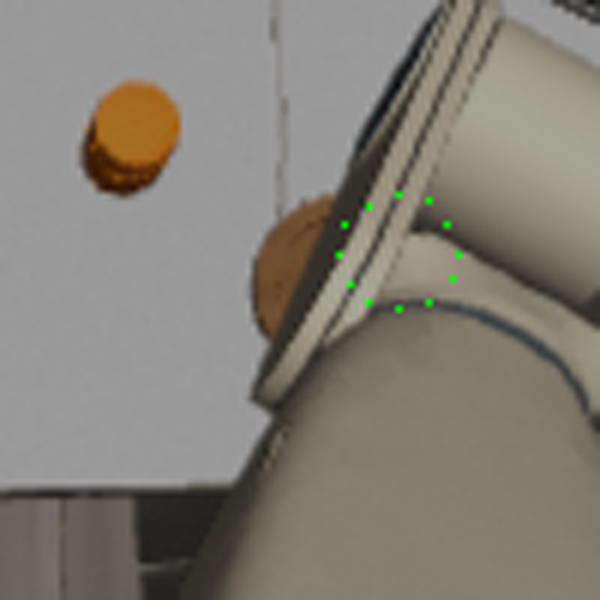

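The predicted lid outline (green) lies on the held jar's lid at (273,75) in the side view, so it is centred over the stand to about 2 mm. Lowering.

```bash
python3 -m inch '[{"x":-0.001,"y":0.0015,"z":0.012,"rx":-0.003,"ry":-0.002,"rz":0,"fingers":-1},{"x":-0.001,"y":0.0015,"z":0.025,"rx":-0.003,"ry":-0.002,"rz":0,"fingers":-1},{"x":-0.001,"y":0.0015,"z":0.035,"rx":-0.003,"ry":-0.002,"rz":0,"fingers":-1},{"x":-0.001,"y":0.0015,"z":0.041,"rx":-0.003,"ry":-0.002,"rz":0,"fingers":-1},{"x":-0.001,"y":0.0015,"z":0.045,"rx":-0.003,"ry":-0.002,"rz":0,"fingers":-1},{"x":-0.001,"y":0.0015,"z":0.047,"rx":-0.003,"ry":-0.002,"rz":0,"fingers":-1},{"x":-0.001,"y":0.0015,"z":0.048,"rx":-0.003,"ry":-0.002,"rz":0,"fingers":-1},{"x":-0.001,"y":0.0015,"z":0.0485,"rx":-0.003,"ry":-0.002,"rz":0,"fingers":-1},{"x":-0.001,"y":0.0015,"z":0.0485,"rx":-0.003,"ry":-0.002,"rz":0,"fingers":-1}]' 80
```

```text
clock: 20.83
position: [0.5042, -0.2841, 0.085]
ee_rot: [-0.0, 0.787, 0.617, -0.0]
wrist_force: [-4.9, 2.3, 5.5]
gripper_width: 0.0545
```

Seated: the load is now carried by the stand and the TCP is at 0.085, as predicted. Releasing and rising.

```bash
python3 -m inch '[{"x":0,"y":0,"z":0,"rx":0,"ry":0,"rz":0,"fingers":0.5},{"x":0,"y":0,"z":0,"rx":0,"ry":0,"rz":0,"fingers":1},{"x":0,"y":0,"z":0,"rx":0,"ry":0,"rz":0,"fingers":1},{"x":0,"y":0,"z":0,"rx":0,"ry":0,"rz":0,"fingers":1},{"x":0,"y":0,"z":0,"rx":0,"ry":0,"rz":0,"fingers":1},{"x":0,"y":0,"z":0,"rx":0,"ry":0,"rz":0,"fingers":1},{"x":0,"y":0,"z":-0.03,"rx":0,"ry":0,"rz":0,"fingers":1},{"x":0,"y":0,"z":-0.07,"rx":0,"ry":0,"rz":0,"fingers":1},{"x":0,"y":0,"z":-0.095,"rx":0,"ry":0,"rz":0,"fingers":1},{"x":0,"y":0,"z":-0.095,"rx":0,"ry":0,"rz":0,"fingers":1}]' 50
python3 - <<'E'
from go import rel
print(rel([.42,0,.19],-.242))
E
```

```text
clock: 21.67
position: [0.5074, -0.2858, 0.1856]
ee_rot: [0.004, 0.787, 0.617, 0.001]
wrist_force: [0.9, -0.5, 0.3]
gripper_width: 0.0855
clock 21.67 pos [ 0.5074 -0.2858  0.1856] yaw -0.241 w 0.0855 F [ 0.9 -0.5  0.3]
(array([ 0.2566, -0.1531, -0.0065]), array([0.008, 0.003, 0.001]))
```

Moving clear to about (0.42, 0.0) so both cameras can check.

```bash
python3 -m inch '[{"x":0.03,"y":-0.018,"z":0,"rx":0,"ry":0,"rz":0,"fingers":1},{"x":0.06,"y":-0.036,"z":0,"rx":0,"ry":0,"rz":0,"fingers":1},{"x":0.09,"y":-0.054,"z":0,"rx":0,"ry":0,"rz":0,"fingers":1},{"x":0.12,"y":-0.072,"z":0,"rx":0,"ry":0,"rz":0,"fingers":1},{"x":0.15,"y":-0.09,"z":0,"rx":0,"ry":0,"rz":0,"fingers":1},{"x":0.18,"y":-0.108,"z":0,"rx":0,"ry":0,"rz":0,"fingers":1},{"x":0.21,"y":-0.126,"z":0,"rx":0,"ry":0,"rz":0,"fingers":1},{"x":0.24,"y":-0.144,"z":0,"rx":0,"ry":0,"rz":0,"fingers":1},{"x":0.255,"y":-0.153,"z":0,"rx":0,"ry":0,"rz":0,"fingers":1},{"x":0.255,"y":-0.153,"z":0,"rx":0,"ry":0,"rz":0,"fingers":1}]' 50
python3 - <<'E'
from h import *
from station import optics
def ell(d,p,z,r,col):
    for k in range(0,360,15):
        a=np.radians(k);u=proj(d,[p[0]+r*np.cos(a),p[1]+r*np.sin(a),z]);cv2.circle(o,tuple(np.round((u+.5-off)*f-.5).astype(int)),1,col,-1)
for n in('top','side'):
    d=optics.snapshot(n);H,S,V=hsvm(d)
    for a,c,b,m in blobs(((H<5)|(H>172))&(S>130)&(V>60),20):
        g=ray(d,*c,.1)[:2]
        if g[1]>0.15 and g[0]>.4:
            w=fit(d,m,cyl(.0225,.093,.114),g)[0]-[.5165,.3125];cc,s=np.cos(-.242),np.sin(-.242)
            print(n,'rack frame',(np.array([[cc,s],[-s,cc]])@w).round(4))
    for a,c,b,m in blobs((H>22)&(H<34)&(S>100)&(V>80),60):print(n,'yel',c)
    L=((90,125),(260,75)) if n=='top' else ((190,125),(150,210))
    off=np.array(((90,110) if n=='top' else (185,115)));sz=(300,110) if n=='top' else (125,215)
    f=800/300 if n=='top' else 600/215
    o=cv2.resize(d['img'][off[1]:off[1]+sz[1],off[0]:off[0]+sz[0]],None,fx=f,fy=f,interpolation=cv2.INTER_CUBIC)
    o=o[...,::-1].copy()
    ell(d,(.5045,-.2845),.107,.0285,(0,255,0))
    for y in(-.072,0,.072):ell(d,(.5165+.2396*y,.3125+.9709*y),.114,.0225,(0,255,0))
    cv2.imwrite(f'pics/{n}13.png',o)
d=pickle.load(open('side0.pkl','rb'));H,S,V=hsvm(d)
for a,c,b,m in blobs((H>22)&(H<34)&(S>100)&(V>80),60):print('start side yel',c)
E
```

```text
clock: 22.5
position: [0.4179, 0.0009, 0.1829]
ee_rot: [0.004, 0.786, 0.618, 0.001]
wrist_force: [0.1, 0.5, 1.0]
gripper_width: 0.0852
top rack frame [0.0002 0.0724]
top rack frame [-0.0012 -0.0021]
top rack frame [-0.0006 -0.0743]
top yel [258.08680556 146.63194444]
top yel [ 92.60365854 159.92073171]
side rack frame [-0.0002 -0.0715]
side rack frame [-0.0008 -0.0018]
side rack frame [0.0008 0.0722]
side yel [227.45173745 194.88416988]
side yel [224.24596774 357.42741935]
start side yel [227.74719101 192.79213483]
start side yel [224.20325203 357.58943089]
```

View pics/top13.png

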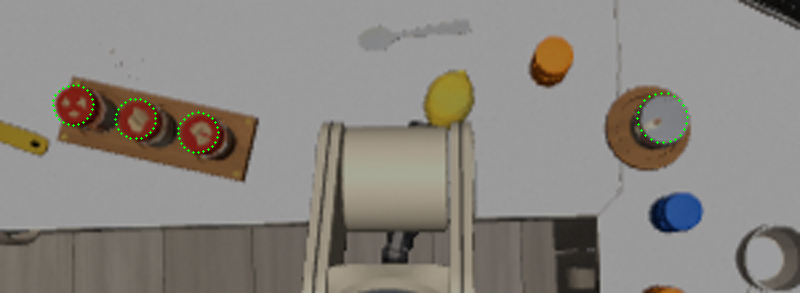

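View pics/side13.png

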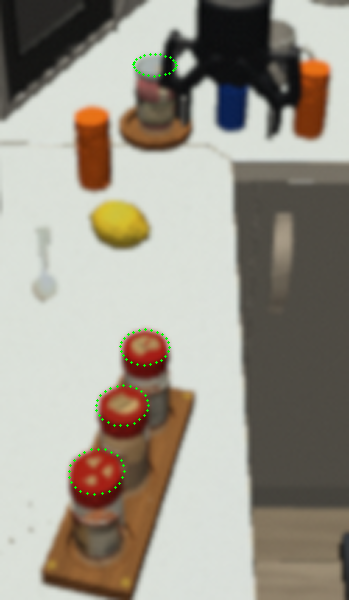

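All four lids lie on the predicted outlines, upright and seated. The lemon and mug are in place, and the gripper is clear. Handing in.

```bash
python3 - <<'E'
from station import order
print(order.finish_job())
E
```

```text
the job is handed in; nothing more can be done
None
```

The three red-lidded spice jars now stand upright in the three rack recesses, and the jam jar stands in the round stand. I gripped each by its lid, set it down until the wrist force showed contact, and released it. I handed the job in at about 22.6 s with the gripper open and clear; `finish_job` gave no verdict.

- **Spice jars:** fits from both cameras put each jar within about 2.5 mm of its recess centre.
- **Jam jar:** its lid lies on the predicted outline in both views, within about 2–3 mm. I checked this by eye on the overlay, not with a fit.
- **Seating height:** contact came at the height expected for the 8 mm recess floor in all four placings.
- **Bystanders:** the lemon is where it was in the top view (under 1 px of change). Its centre reads 2 px lower in the side view, most likely because jars hid part of it at the start. I saw no change in the mug or the look-alikes by eye.
- **Other notes:** the first move command was refused because rows need all seven keys, and nothing moved. Early side-view fits of the second jar were about 8 mm off the top view, because its patterned lid was only partly picked up. I used the top view and the grasp was good.

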